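Free the lift pawl, drop the heating block and send it into the cool-down tunnel

ROBOT

A 6-joint arm with a two-finger parallel gripper is mounted at the origin on the work surface. World frame = base frame: x ahead of the robot, y to its left, z up, the work surface at z = 0. Lengths are in m, angles in rad, forces in N, time in s.
With the tool pointing down it reaches from about 0.225 to 0.725 m from the base axis. Payload 3.1 kg.
Tool frame: the origin (TCP) lies at the very end of the fingers, on their centre line; the grasp point (between the pads) lies 19 mm behind it; z points along the fingers, x is the direction in which the jaws open and shut, and the axes are right-handed (so a half turn about z gives the same grasp; the last joint's range is limited). The gripper opens to 85 mm and grips with 20 to 120 N. Pads are 22 mm wide; open, the fingers measure 114 mm over their backs; the gripper's body (76 mm by 85 mm) begins 54 mm behind the grasp point. The pads swing forward as they close: fully open they stand 13 mm farther back than shut.
Start: joints at [1.067, 0.048, 0.099, 1.622, 0, 1.443], TCP at [0.193, 0.488, 0.198] pointing down, gripper open.
Joint ranges: [-2.91, 2.91], [-0.99, 1.94], [-1.21, 1.42], [-2.12, 2.29], [-1.49, 1.47], [-3.14, 3.14]. Speed limits (rad/s): [2.79, 2.79, 3.14, 3.14, 3.14, 3.14].

INTERFACE

Orientations are given as a unit quaternion [x, y, z, w].
In Python, from plant import * gives the robot as it stands.
- The arm moves only by the tool carry_out, never from a script. Its argument "plan" is text: rows parted by semicolons, each of 5 numbers parted by spaces: the shift along the tool's x, y, z in m, then the turn about the tool's z in rad, then the closure, from 0 (fully open) to 1 (shut). A call has 1 to 8 rows; each row shifts and turns the commanded pose from where the row before left it, along the tool's axes as they then stand; what a row does not reach is not made up. A row lasts 1/12 s, in which the tool goes at most 41.7 mm and 7.16 degrees, less where a joint would pass 70% of its speed; a pose out of reach is approached as far as the arm can. A call with a gripper value outside its range is refused whole. The fingers move at their own pace and stop on an object; "force" is the grip in N (left out, the last holds). Time passes only in rows, so rows that do not move let the fingers close. It gives the time, the measured TCP pose, the force and the opening at its end, in the units of the state.
- get_obs(): the state, without advancing time (a new reading comes with each control period).
- camera(name): name is "side" or "top"; returns the picture (384x512x3 uint8, blue, green, red); there is no depth.
- camera_model(name): a dict with "mtx" (3x3 intrinsics, pixels), "xyz" and "orientation" of the camera in the world. Camera axes: x right, y down, z forward; pixel columns grow to the right and rows downward; lengths in m; the calibration is good to about 2 mm. A picture is of the moment at which its call begins. camera_model takes no time and is no camera call.
- job_done(): hands the job in, once; it reports no verdict.
The state is a dict: "time": time; "joints": joint angles; "joint_velocities": joint speeds; "joint_efforts": joint torques, N m; "tcp_pos": TCP position; "orientation": TCP orientation; "wrist_force": force on the tool from outside, world axes, zero at the start; "ft_torque": the same for the moment, N m; "gripper_width": opening from 0.0 (shut) to 1.0 (fully open).
Only numpy, scipy, OpenCV 4.12 (cv2) and the standard library are available. Lean on these libraries where they do the work, as an engineer would, in place of code of your own. Each camera call takes 0.05 s, during which the arm holds its last target.

TASK

The reaction is finished: take the steel rod by its red grip from its sloping rest and, with the rod, flick the yellow pawl up off the ratchet wheel and right over so that it stays back, then press the green pad to bring the lift all the way down. Use the rod to push the aluminium heating block off the lift through the red flap into the tunnel, far enough that the flap falls shut behind it, and lay the rod back in its rest. Do not touch the pawl or the block with the gripper itself, do not bump the glass flask, and leave the other things on the bench where they stand.

Things in the scene. Friction and masses are not known exactly. Their poses are not given: they have to be found in the camera images.
- lift_stand: Fixed fixture: ratchet lift joined to a cool-down tunnel, upright; place and yaw vary. Origin on the bench under the deck centre; y points from lift into tunnel, x to the mast, z up. Offsets called 'stand' are mm in this frame. Deck: 94 (x) x 118 (y), rails 10 high, inner faces x = +-41, open at both y ends. Grey foot 12 high under lift and tunnel.
- lift (a joint): Travel of the lift deck in m: 0 raised (deck at z 125 mm), 0.065 at the bottom stop (deck z 60, 2 mm above the tunnel floor). Stays where it is left (friction); takes 2 to 9 N of downward push; cannot go down more than about 4 mm while the pawl is engaged.
- press_pad (a point): Centre of the top face of the green press pad (disc 42 mm, 8 thick) on an arm of the lift deck, flush with the deck, at stand x -72, y -130; moves down with the deck. Closed fingertips can press it even while they hold the rod.
- pawl: Yellow pawl: bar 100 mm long, 10 wide (x), 8 high, 50 g, hinged at its origin on a pin along the stand's x. Engaged it lies level, reaching from the pin in stand -y over the top of the wheel, its 13 mm nose (40 mm from the pin) between the teeth; its last 32 mm, the tail, overhangs beyond the wheel: underside at z 121, free space beneath.
- pawl_swing (a joint): Pawl angle in rad: 0 engaged (level), 1.57 straight up, 2.2 fully back against its stop. Held down by its weight alone, no spring. Past upright it falls back to the stop by itself and stays.
- pawl_tail (a point): Middle of the free end of the pawl, 100 mm from its pin. The pin is at stand (60,-40,125).
- flap (a joint): Flap angle in rad: 0 hanging shut, positive swung into the tunnel (up to 1.45). It cannot swing outwards. A weak spring and its weight shut it; pushing it open takes under 2 N.
- flap_edge (a point): Middle of the lower edge of the red flap (78 wide, 50 high, 3 thick), hung from a pin along the stand's x at stand (0,72,114). It drops behind the block once the block's rear face is 52 mm or more past the pin; less, and it stays resting on the block.
- block: Loose aluminium heating block, 70 x 70 x 40 mm high, 0.25 to 0.5 kg, with a round blind well 58 mm wide and 25 deep in its top; origin at the centre of its underside, z up. Starts on the deck around the flask's bulb, sides nearly parallel to the stand's.
- tunnel_floor (a point): Point on the tunnel floor, stand (0,165,58). Aluminium tunnel: inner width 82 (x = +-41), outer sides x = +-44, from y 64 to the end wall at y 250, floor at z 58, clear plastic roof at z 118; mouth closed by the flap at y 72.
- flask: Small glass flask clamped over the deck, fixed; must not be bumped. Origin as the lift_stand's. Bulb 46 mm wide centred at stand (0,0,168), neck 18 wide up to z 292, white stopper to z 313. With the lift raised the bulb hangs 20 mm deep in the block's well.
- rod: Loose steel rod, 10 mm diameter, 310 long, 0.14 kg, with a red square grip 16 x 16 mm, 100 long. Origin at the grip's centre, y axis along the rod towards its plain tip, 250 mm from the origin; the other end is 60 mm behind it. Balance point about 75 mm ahead of the origin. In the rest its z axis is the upper side.
- rod_tip (a point): Centre of the rod's plain end face.
- rod_rest: Fixed blue V trough on grey posts with an end stop at its low end; place and yaw vary. Origin on the bench under the rod's grip; y towards the low end, z up. It holds the rod sloping down 0.5 rad (28.6 deg) towards +y, tip low, by its plain part 55 to 235 mm ahead of the grip centre; nothing is under the grip. The V is 32 mm wide at its top.
- rest_seat (a point): Where the grip centre (rod origin) lies when the rod is in the rest: 155 mm above the rest's origin. The rod's tip is then 3 mm from the end stop; it may slide down to it.
- beaker: Bystander: glass beaker, 66 mm wide, 90 high, origin under its centre.
- amber_jar: Bystander: amber jar, 56 mm wide, 80 high, origin under its centre.
- white_jar: Bystander: white jar, 60 mm wide, 70 high, origin under its centre.
- spanner: Bystander: steel spanner lying flat, 150 mm long, under 25 mm high.
- dish: Bystander: flat covered green glass dish, 60 mm wide, 14 high, origin under its centre.
- septum: Bystander: white stopper standing on its head, 30 mm wide, 26 high, origin under its centre.
- solvent_bottle: Bystander: white plastic bottle with a red cap, 72 mm wide, 170 high, origin under its centre.
- mast_top (a point): Top centre of the steel mast, 25 (x) x 30 (y) mm, 330 high; stand (90,10,330). A clamp arm runs from it at z 262 to the flask's neck. Two 12 mm thick dark brackets run from it in -y at stand x 78..90: to y -100 at z 81..99 (wheel), to y -50 at z 117..133 (pawl).
- wheel_hub (a point): Centre of the steel ratchet wheel: 54 mm diameter, 12 thick, axis along the stand's x, at stand (60,-80,90). It turns as the deck goes down.
Things that resemble listed ones, but are neither listed nor needed, are in the scene too. There is more than one size of the rod_rest; the job needs the middle-sized.

How it is judged:
By the outcome, as a careful person would: the job done as asked, in the order asked, and still so for the second after the job is handed in, with the robot touching nothing.
It also fails if it takes over 58 s, if anything falls off the work surface, if the arm or the gripper's body presses on something with over 40 N, if the wrist force passes 120 N, or if a joint passes its speed limit or range.

## Working session

There is one attempt and no reset: what is moved stays moved. The work goes in short steps, Python scripts to look and compute and a tool call to move; the robot and the scene stay as the last step left them, time stands still between calls to the robot, and variables do not carry over. Pictures are saved under pics/ and viewed, and the job is handed in when it is done.

Besides the shell and the picture viewer there is one more tool, called after "Emit:" as name(argument=value, ...) on one line, values as JSON. carry_out: Moves the arm, as the interface text tells. Its arguments: {"type":"object","properties":{"plan":{"type":"string"},"force":{"type":"number"}},"required":["plan"]}

```bash
ls; mkdir -p pics; python3 - <<'E'
from plant import *
import cv2,json
print(get_obs())
for n in("side","top"):
    m=camera_model(n);print(n,m)
    cv2.imwrite(f"pics/{n}0.png",camera(n))
E
```

```text
pics
{'time': 0.0, 'joints': array([1.06722243e+00, 4.87180940e-02, 9.75793401e-02, 1.62200880e+00,
       9.24865626e-06, 1.44300160e+00]), 'joint_velocities': array([ 0.00048928, -0.00091802, -0.00100472,  0.00012662,  0.00064167,
       -0.00146798]), 'joint_efforts': array([-1.61767457e-04, -3.38777840e+01,  3.20018041e+01,  1.99914241e-02,
       -1.70209400e-04, -1.91145574e-06]), 'tcp_pos': array([0.19234065, 0.48774855, 0.19712498]), 'orientation': array([ 8.26739246e-01,  5.62584071e-01, -1.05038663e-03,  5.27996541e-04]), 'wrist_force': array([ 1.07544086, -0.73155107,  0.02329468]), 'ft_torque': array([-0.03968715, -0.01737625, -0.03579894]), 'gripper_width': 0.9999072289613966}
side {'mtx': array([[378.59589229,   0.        , 259.80769833],
       [  0.        , 378.59589229, 188.07277871],
       [  0.        ,   0.        ,   1.        ]]), 'xyz': array([0.21610775, 0.89536099, 1.25459914]), 'orientation': array([-0.08982772,  0.92928499, -0.35567377,  0.0430878 ])}
top {'mtx': array([[456.53845847,   0.        , 254.84613419],
       [  0.        , 456.53845847, 188.82738289],
       [  0.        ,   0.        ,   1.        ]]), 'xyz': array([ 0.21019644, -0.03895112,  1.60443474]), 'orientation': array([-0.69953766,  0.70956375, -0.05816198,  0.06151038])}
```

View pics/side0.png

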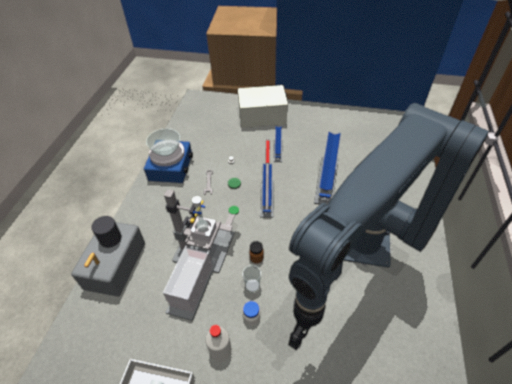

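View pics/top0.png

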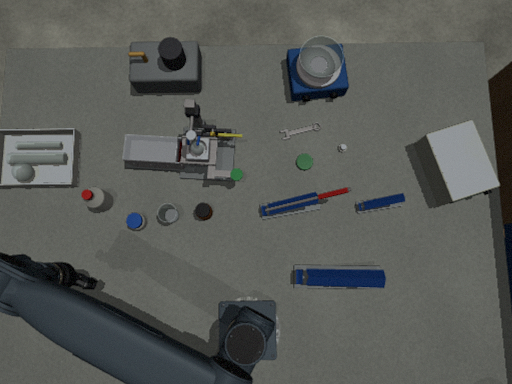

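```bash
python3 - <<'E'
import cv2
t=cv2.imread("pics/top0.png");s=cv2.imread("pics/side0.png")
def crop(im,x0,y0,x1,y1,k,n): cv2.imwrite(n,cv2.resize(im[y0:y1,x0:x1],None,fx=k,fy=k,interpolation=cv2.INTER_CUBIC))
crop(t,110,90,310,230,4,"pics/tstand.png")
crop(t,240,140,420,300,4,"pics/trest.png")
crop(s,140,120,340,260,4,"pics/srest.png")
crop(s,150,170,270,270,6,"pics/sstand.png")
E
```

```text
(no output)
```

View pics/tstand.png

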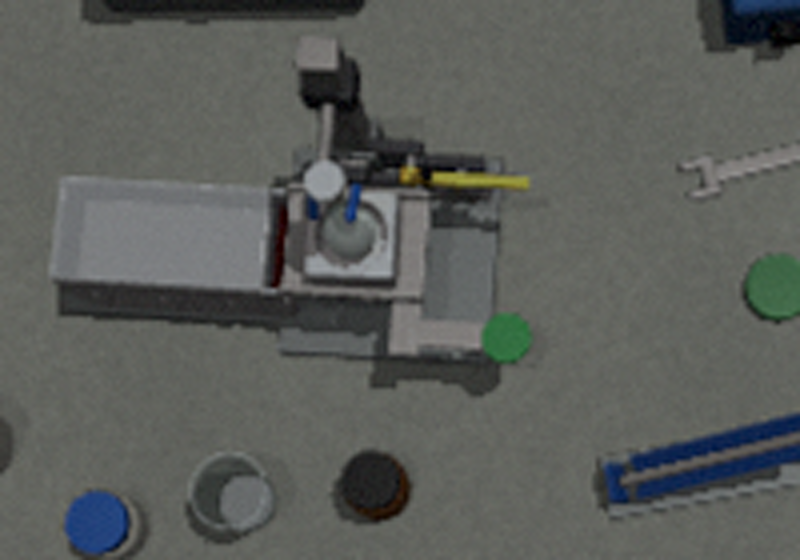

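View pics/trest.png

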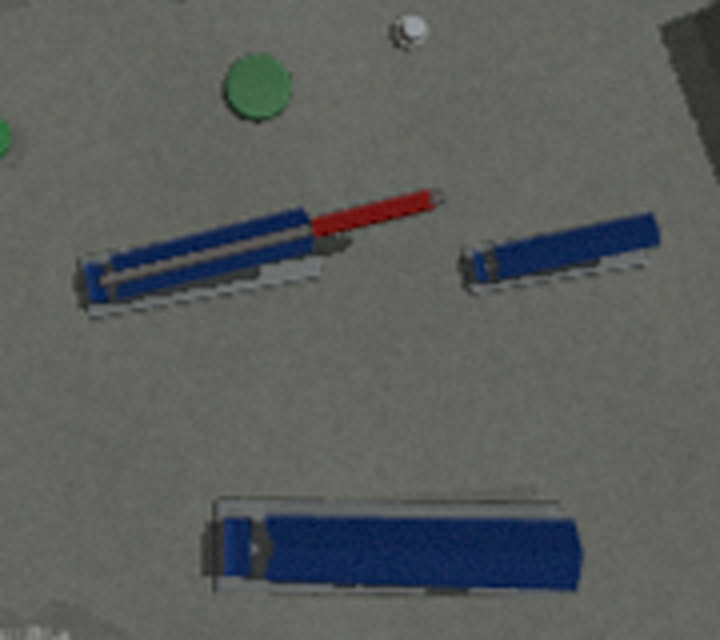

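View pics/srest.png

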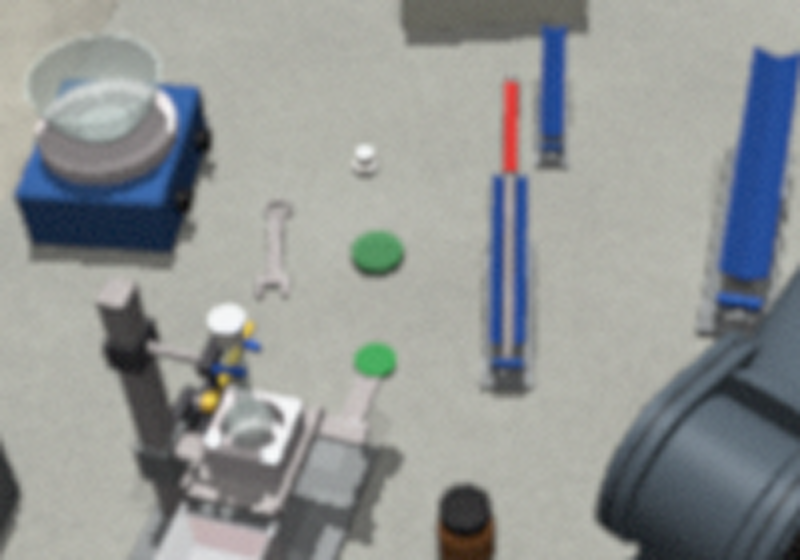

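View pics/sstand.png

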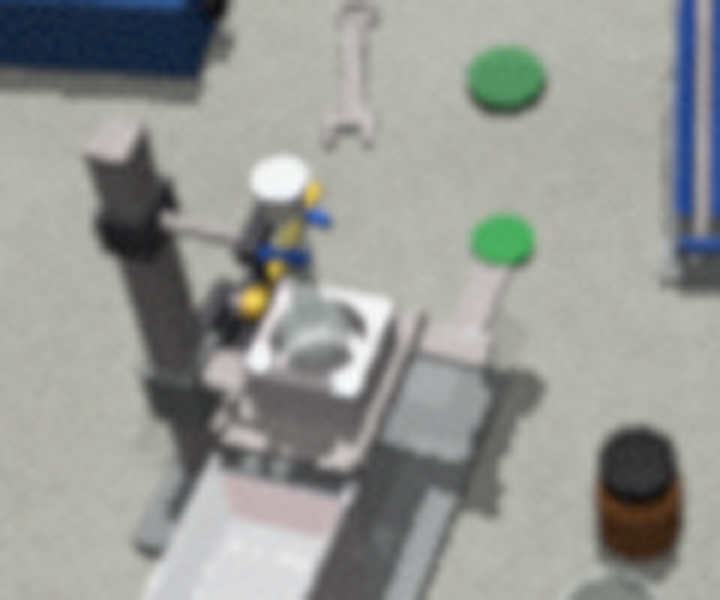

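```bash
cat > h.py <<'E'
from plant import *
import cv2,numpy as np
from scipy.spatial.transform import Rotation as R
from scipy.optimize import least_squares
M={n:camera_model(n) for n in("side","top")}
def ray(n,p):
    m=M[n];d=np.linalg.inv(m["mtx"])@[p[0],p[1],1.];return np.array(m["xyz"]),R.from_quat(m["orientation"]).apply(d)
def onz(n,p,z):
    o,d=ray(n,p);return o+d*(z-o[2])/d[2]
def proj(n,P):
    m=M[n];q=R.from_quat(m["orientation"]).inv().apply(np.atleast_2d(P)-m["xyz"]);q=q@m["mtx"].T;return q[:,:2]/q[:,2:]
def tri(ps,pt):
    o1,d1=ray("side",ps);o2,d2=ray("top",pt)
    A=np.stack([d1,-d2],1);k=np.linalg.lstsq(A,o2-o1,rcond=None)[0];a=o1+k[0]*d1;b=o2+k[1]*d2
    return (a+b)/2,np.linalg.norm(a-b)
def mask(im,lo,hi,box=None):
    h=cv2.cvtColor(im,cv2.COLOR_BGR2HSV);m=cv2.inRange(h,lo,hi)
    if box: z=np.zeros_like(m);x0,y0,x1,y1=box;z[y0:y1,x0:x1]=m[y0:y1,x0:x1];m=z
    return m
def snap(n,tag,box=None,k=1):
    im=camera(n);cv2.imwrite(f"pics/{n}_{tag}_full.png",im)
    if box: x0,y0,x1,y1=box;cv2.imwrite(f"pics/{n}_{tag}.png",cv2.resize(im[y0:y1,x0:x1],None,fx=k,fy=k,interpolation=cv2.INTER_CUBIC))
    return im
def cent(m):
    M_=cv2.moments(m,True);return np.array([M_["m10"]/M_["m00"],M_["m01"]/M_["m00"]]),M_["m00"]
E
python3 - <<'E'
from h import *
np.set_printoptions(precision=4,suppress=True)
t=cv2.imread("pics/top0.png");s=cv2.imread("pics/side0.png")
# pad
ct,a=cent(mask(t,(45,80,50),(80,255,255),(225,165,250,185)));cs,b=cent(mask(s,(45,80,50),(80,255,255),(225,200,245,220)))
print("pad",ct,a,cs,b,onz("top",ct,.125),onz("side",cs,.125),tri(cs,ct))
def ends(m):
    ys,xs=np.nonzero(m);p=np.stack([xs,ys],1).astype(float);c=p.mean(0);u,sv,v=np.linalg.svd(p-c,full_matrices=False);d=v[0];k=(p-c)@d
    return c,d,c+d*(k.min()-.5),c+d*(k.max()+.5),len(p)
m=mask(t,(20,120,90),(35,255,255),(205,120,260,150));print("pawl top",ends(m))
c,d,e1,e2,n=ends(m)
for e in(e1,c,e2):print(onz("top",e,.129))
mt=mask(t,(0,120,70),(8,255,255),(310,180,360,205))|mask(t,(170,120,70),(180,255,255),(310,180,360,205))
ms=mask(s,(0,120,70),(8,255,255),(255,130,280,170))|mask(s,(170,120,70),(180,255,255),(255,130,280,170))
et=ends(mt);es=ends(ms);print(et,es)
print("grip centroid",tri(es[0],et[0]))
print(tri(es[2],et[2] if (et[2][0]>et[3][0])==(es[2][1]<es[3][1]) else et[3]))
print(tri(es[3],et[3] if (et[2][0]>et[3][0])==(es[2][1]<es[3][1]) else et[2]))
E
```

```text
pad [236.1083 174.25  ] 120.0 [233.5    209.6061] 66.0 [0.5132 0.0276 0.125 ] [0.512  0.0295 0.125 ] (array([0.5131, 0.0277, 0.1226]), np.float64(0.0010457026113469955))
pawl top (array([226.4828, 134.4253]), array([0.997 , 0.0769]), array([209.413, 133.108]), array([241.5334, 135.5867]), 87)
[0.6543 0.1159 0.129 ]
[0.6488 0.0587 0.129 ]
[0.644  0.0084 0.129 ]
(array([332.7115, 193.0769]), array([-0.9711,  0.2387]), array([348.0957, 189.2948]), array([317.2116, 196.8875]), 156) (array([267. , 151.5]), array([0., 1.]), array([267. , 140.5]), array([267. , 162.5]), 66)
grip centroid (array([ 0.4407, -0.2838,  0.1543]), np.float64(0.00019805043012225998))
(array([ 0.449 , -0.3294,  0.1759]), np.float64(0.00035759682184264104))
(array([ 0.4318, -0.2361,  0.136 ]), np.float64(0.00026575695465886034))
```

```bash
python3 - <<'E'
from h import *
np.set_printoptions(precision=4,suppress=True)
P={}
for k,(x,y,z) in dict(tlt=(62,178,.12),trt=(275,187,.12),tlb=(52,280,.12),trb=(268,290,.12),mast=(320,53,.33),stop=(325,180,.313)).items():
    P[k]=onz("top",(x/4+110-.4,y/4+90-.4),z);print(k,P[k])
for a,b in(("tlt","trt"),("tlb","trb")):
    d=P[a]-P[b];print(np.linalg.norm(d),np.degrees(np.arctan2(-d[0],d[1])))
pad=np.array([.5131,.0279]);tail=np.array([.644,.0084])
# fit 2D pose: points stand->world
S=np.array([[-72,-130],[60,-140],[90,10],[0,0]])/1e3
W=np.array([pad,tail,P["mast"][:2],P["stop"][:2]])
def f(q):c,s=np.cos(q[2]),np.sin(q[2]);return ((S@np.array([[c,s],[-s,c]])+q[:2])-W).ravel()
r=least_squares(f,[.55,.15,-.07]);print(r.x,np.degrees(r.x[2]),r.fun.reshape(-1,2))
np.save("stand.npy",r.x)
# project tips
from math import *
for ya in(8,9,10,11,12):
    o=np.array([.4407,-.2838,.1545]);d=np.array([-sin(radians(ya))*cos(.5),cos(radians(ya))*cos(.5),-sin(.5)])
    print(ya,proj("top",[o+.25*d,o-.06*d]),proj("side",[o+.25*d,o-.06*d]))
E
```

```text
tlt [0.658  0.4015 0.12  ]
trt [0.6473 0.2215 0.12  ]
tlb [0.5698 0.4068 0.12  ]
trb [0.5585 0.2261 0.12  ]
mast [0.6865 0.1532 0.33  ]
stop [0.5952 0.1511 0.313 ]
0.1802451532578143 -3.383347252949949
0.18107652329802615 -3.5747130251252397
[ 0.5957  0.1515 -0.0828] -4.746841500310549 [[ 0.0001  0.    ]
 [-0.0001 -0.0014]
 [-0.0004  0.0009]
 [ 0.0004  0.0005]]
8 [[264.7023 208.2263]
 [350.6341 189.109 ]] [[264.5572 209.0064]
 [267.5293 138.2557]]
9 [[264.8848 209.3101]
 [350.5769 188.8256]] [[265.484  209.0336]
 [267.3165 138.2513]]
10 [[265.0865 210.3915]
 [350.5147 188.5431]] [[266.4114 209.0481]
 [267.1036 138.2493]]
11 [[265.3073 211.4701]
 [350.4475 188.2616]] [[267.3392 209.0501]
 [266.8907 138.2498]]
12 [[265.5472 212.5457]
 [350.3754 187.9812]] [[268.267  209.0393]
 [266.6777 138.2527]]
```

Emit:
carry_out(plan="0 0 -0.01 0.1245 0;0 0 -0.01 0.1245 0;0 0 -0.01 0.1245 0;0 0 -0.01 0.1245 0;0 0 -0.01 0.1245 0;0 0 -0.01 0.1245 0;0 0 0 0.1245 0;0 0 0 0.1245 0", force=120)

```text
time: 0.77
tcp_pos: [0.1928, 0.4886, 0.2587]
orientation: [0.995, 0.096, 0.0, -0.0]
wrist_force: [0.2, -0.1, -0.0]
gripper_width: 1.007
```

```bash
cat >> h.py <<'E'
def ax():
    o=get_obs();Rm=R.from_quat(o["orientation"]).as_matrix();return o,Rm
def to(P,rodang=None):
    """tool-axis shift from measured pose to world P; tool-y world angle; turn wanted so that -y points along rodang (deg)"""
    o,Rm=ax();d=Rm.T@(np.array(P)-o["tcp_pos"]);ya=np.degrees(np.arctan2(-Rm[1,1],-Rm[0,1]))
    print("t %.2f tcp %s z-axis %s rodang %.2f w %.3f F %s"%(o["time"],np.round(o["tcp_pos"],4),np.round(Rm[:,2],3),ya,o["gripper_width"],np.round(o["wrist_force"],1)))
    print(" shift",np.round(d,4),"len %.4f"%np.linalg.norm(d),"" if rodang is None else "turn %.4f"%np.radians(ya-rodang))
    return d
SX=np.array([.5957,.1515]);SY=np.radians(-4.3)
def st(x,y,z):
    c,s=np.cos(SY),np.sin(SY);x,y=x/1e3,y/1e3
    return np.array([SX[0]+c*x-s*y,SX[1]+s*x+c*y,z/1e3])
E
python3 -c "
from h import *
to([.4394,-.2769,.26],100.3)
print(get_obs()['joints'])"
```

```text
t 0.77 tcp [0.1928 0.4886 0.2587] z-axis [ 0.     0.001 -1.   ] rodang 101.05 w 1.007 F [ 0.2 -0.1 -0. ]
 shift [ 0.0953  0.7986 -0.0017] len 0.8042 turn 0.0131
[1.06720117e+00 7.27813373e-02 2.46506010e-01 1.74379398e+00
 3.30684193e-08 2.44515304e+00]
```

Emit:
carry_out(plan="0.0048 0.02 0 0.0065 0;0.0048 0.039 0 0.0065 0;0.0048 0.04 0 0 0;0.0048 0.04 0 0 0;0.0048 0.04 0 0 0;0.0048 0.04 0 0 0;0.0048 0.04 0 0 0;0.0048 0.04 0 0 0")

```text
time: 1.43
tcp_pos: [0.286, 0.2001, 0.2579]
orientation: [0.996, 0.093, -0.0, 0.0]
wrist_force: [0.7, 0.4, 0.1]
gripper_width: 0.999
```

Emit:
carry_out(plan="0.0048 0.04 0 0 0;0.0048 0.04 0 0 0;0.0048 0.04 0 0 0;0.0048 0.04 0 0 0;0.0048 0.04 0 0 0;0.0048 0.04 0 0 0;0.0048 0.04 0 0 0;0.0048 0.04 0 0 0")

```text
time: 2.1
tcp_pos: [0.383, -0.1077, 0.258]
orientation: [0.996, 0.092, 0.0, -0.0]
wrist_force: [-0.3, 0.5, -0.1]
gripper_width: 1.005
```

```bash
python3 -c "
from h import *
to([.4394,-.2769,.26],100.3)
print(get_obs()['joints'])"
```

```text
t 2.10 tcp [ 0.383  -0.1077  0.258 ] z-axis [-0.  0. -1.] rodang 100.60 w 1.005 F [-0.3  0.5 -0.1]
 shift [ 0.0243  0.1767 -0.0021] len 0.1784 turn 0.0053
[-4.43309905e-01 -2.54328444e-01 -5.88058012e-02  1.76649266e+00
  3.01459858e-04  9.42404950e-01]
```

Emit:
carry_out(plan="0.0055 0.04 0 0.005 0;0.0055 0.04 0 0 0;0.0055 0.04 0 0 0;0.0055 0.04 0 0 0;0.002 0.017 0.01 0 0;0 0 0.02 0 0;0 0 0.01 0 0;0 0 0 0 0")

```text
time: 2.77
tcp_pos: [0.4371, -0.2741, 0.2145]
orientation: [0.996, 0.09, -0.003, -0.003]
wrist_force: [-0.2, 0.4, 0.1]
gripper_width: 1.001
```

```bash
python3 -c "
from h import *
to([.4394,-.2769,.1315],100.3)
snap('top','a',(290,150,390,230),6)
snap('side','a',(210,90,320,180),6)
"
```

```text
t 2.77 tcp [ 0.4371 -0.2741  0.2145] z-axis [-0.006  0.005 -1.   ] rodang 100.35 w 1.001 F [-0.2  0.4  0.1]
 shift [0.0021 0.0037 0.083 ] len 0.0831 turn 0.0008
```

View pics/top_a.png

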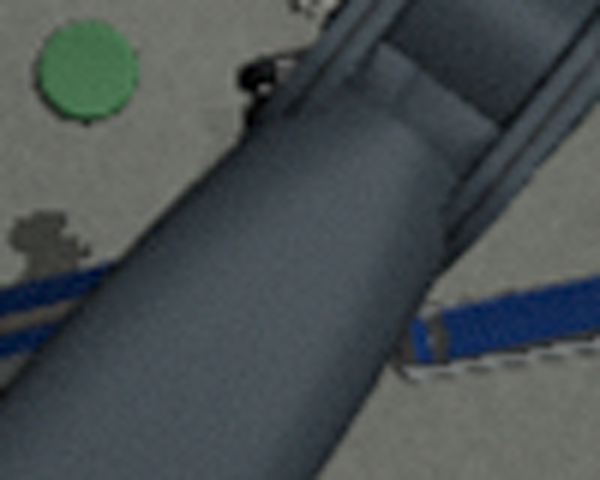

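View pics/side_a.png

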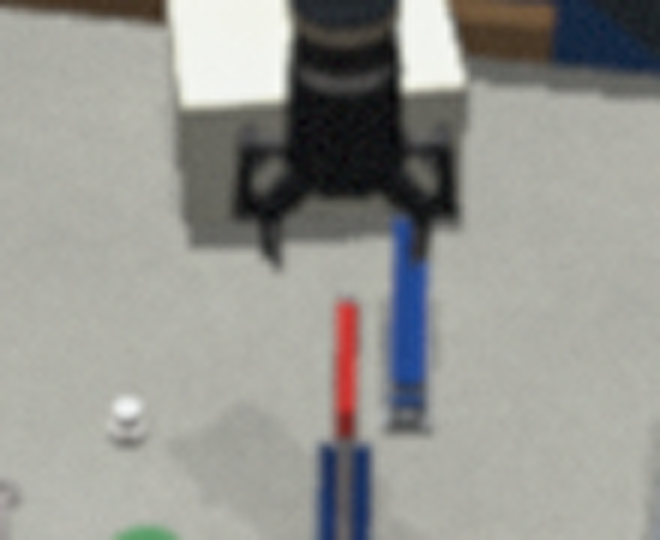

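Emit:
carry_out(plan="0.002 0.0035 0.03 0 0;0 0 0.03 0 0;0 0 0.015 0 0;0 0 0.008 0 0;0 0 0 0 0")

```text
time: 3.28
tcp_pos: [0.4407, -0.2771, 0.1344]
orientation: [0.996, 0.091, -0.001, -0.001]
wrist_force: [-0.8, 0.1, -0.2]
gripper_width: 0.999
```

```bash
python3 -c "
from h import *
to([.4394,-.2769,.1315],100.3)
"
```

```text
t 3.28 tcp [ 0.4407 -0.2771  0.1344] z-axis [-0.002  0.001 -1.   ] rodang 100.43 w 0.999 F [-0.8  0.1 -0.2]
 shift [-0.0013 -0.0005  0.0029] len 0.0032 turn 0.0023
```

Now close on the grip.

Emit:
carry_out(plan="0 0 0.002 0 1;0 0 0 0 1;0 0 0 0 1;0 0 0 0 1;0 0 0 0 1;0 0 0 0 1;0 0 0 0 1;0 0 0 0 1", force=120)

```text
time: 3.95
tcp_pos: [0.4414, -0.2785, 0.1334]
orientation: [0.996, 0.09, 0.0, 0.0]
wrist_force: [0.5, 0.2, 0.3]
gripper_width: 0.002
```

```bash
python3 -c "
from h import *
to([.4394,-.2769,.1315],100.3)
"
```

```text
t 3.95 tcp [ 0.4414 -0.2785  0.1334] z-axis [ 0. -0. -1.] rodang 100.36 w 0.002 F [0.5 0.2 0.3]
 shift [-0.0017 -0.0019  0.0019] len 0.0032 turn 0.0011
```

```bash
python3 -c "
from h import *
im=snap('side','b',(210,90,320,180),6)
"
```

```text
(no output)
```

View pics/side_b.png

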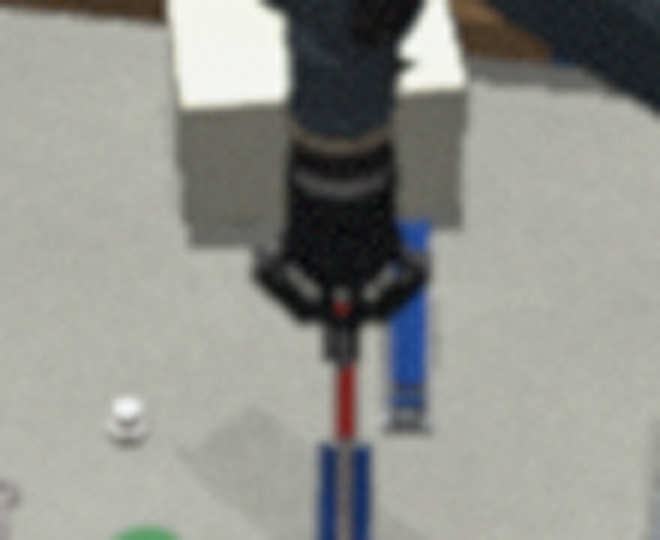

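```bash
python3 -c "
from h import *
o=get_obs();print(o['time'],o['gripper_width'],o['wrist_force'],o['tcp_pos'])
print(proj('side',[o['tcp_pos'],o['tcp_pos']+[0,0,.019],[.4407,-.2838,.1543]]))
im=cv2.imread('pics/side_b_full.png');cv2.imwrite('pics/side_b2.png',cv2.resize(im[125:175,245:290],None,fx=12,fy=12,interpolation=cv2.INTER_NEAREST))
im=cv2.imread('pics/side0.png');cv2.imwrite('pics/side_02.png',cv2.resize(im[125:175,245:290],None,fx=12,fy=12,interpolation=cv2.INTER_NEAREST))
"
```

```text
4.0 -0.000471203179346719 [ 0.81846215 -0.67574263  0.49274974] [ 0.4414007  -0.27845805  0.13337028]
[[266.59558571 155.90175874]
 [266.58289012 152.64879761]
 [266.97448562 151.50020581]]
```

View pics/side_b2.png

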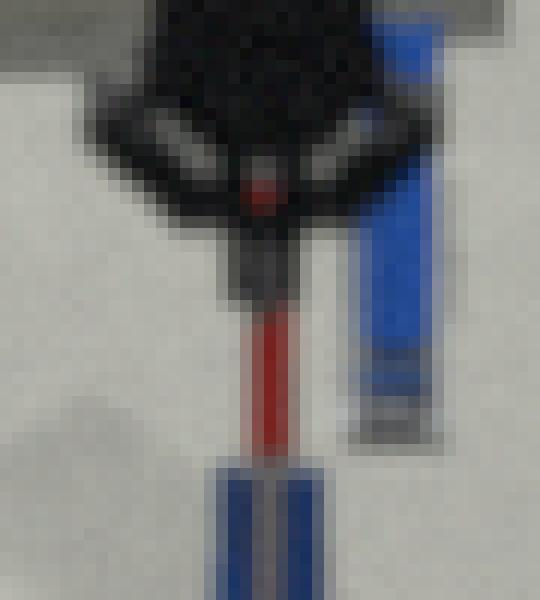

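View pics/side_02.png

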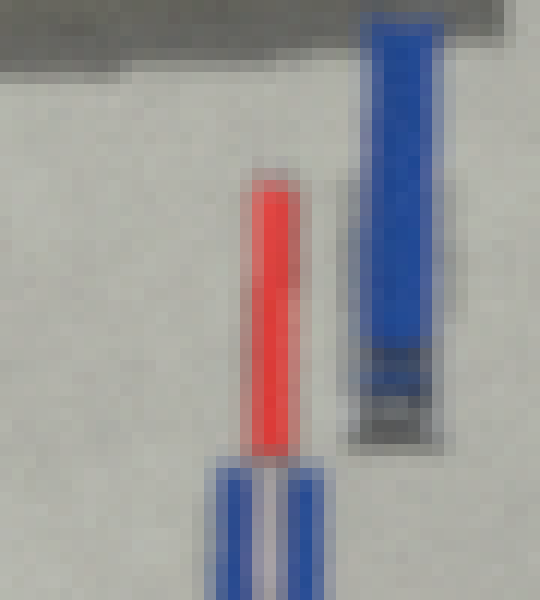

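```bash
python3 -c "
from h import *
for z in (.2145,.2275,.24,.26):
  print(z,proj('side',[[.4371+.05,-.2741+.01,z],[.4371-.05,-.2741-.01,z]]))
for z in(.133,.15,.165,.18): print(z,proj('side',[.4414,-.2785,z]))
"
```

```text
0.2145 [[255.06322275 142.54951614]
 [279.67533256 142.27257332]]
0.2275 [[254.98277465 140.15742579]
 [279.74740115 139.87672176]]
0.24 [[254.90447521 137.82922452]
 [279.81754564 137.54483552]]
0.26 [[254.77722553 134.04550868]
 [279.93154367 133.75508004]]
0.133 [[266.59779851 155.9580455 ]]
0.15 [[266.5864691  153.05115389]]
0.165 [[266.5763248  150.44833875]]
0.18 [[266.56603896 147.80920531]]
```

```bash
python3 -c "
from h import *
for z in (.197,.21,.23,.243):
  print(z,proj('side',[.1923,.4877,z]),proj('top',[.1923,.4877,z]))
t=cv2.imread('pics/top0.png');s=cv2.imread('pics/side0.png')
a=cv2.resize(s[290:370,270:350],None,fx=7,fy=7,interpolation=cv2.INTER_CUBIC)
b=cv2.resize(t[240:310,30:110],None,fx=7,fy=7,interpolation=cv2.INTER_CUBIC)
cv2.imwrite('pics/fs.png',a);cv2.imwrite('pics/ft.png',b)
"
```

```text
0.197 [[303.48004841 336.99023326]] [[ 84.22687614 275.31295961]]
0.21 [[303.80943581 335.20767777]] [[ 82.60930486 275.39129402]]
0.23 [[304.32831853 332.39962488]] [[ 80.06093193 275.51470452]]
0.243 [[304.67374438 330.53027365]] [[ 78.36430389 275.59686743]]
```

View pics/fs.png

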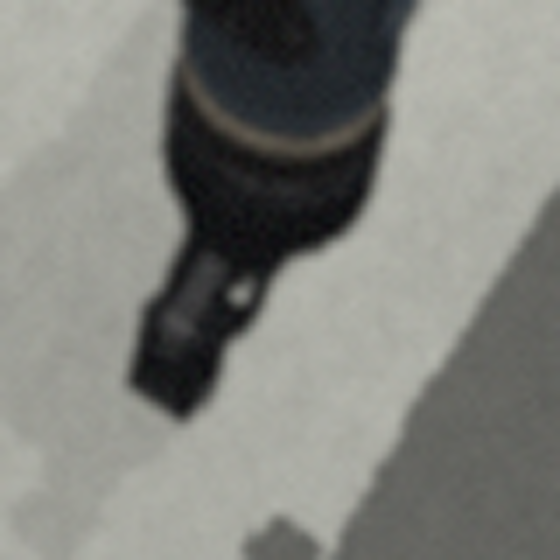

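View pics/ft.png

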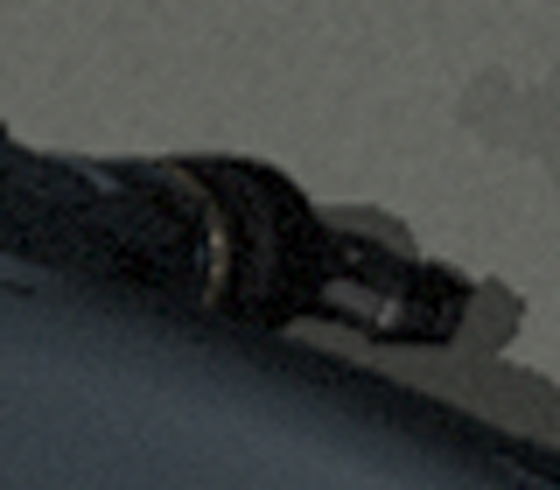

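```bash
python3 -c "
from h import *
c=np.array([.1923,.4877,0]);x=np.array([.368,.93,0])
y=np.array([.93,-.368,0])
for z in (.197,.21,.23,.243):
  for k in(.0425,.057):
   for w in(-.011,.011):
    print(z,k,w,proj('side',c+x*k+y*w+[0,0,z])[0],proj('top',c-x*k+y*w+[0,0,z])[0])
"
```

```text
0.197 0.0425 -0.011 [299.50658077 352.55913202] [ 95.5116659  283.84878117]
0.197 0.0425 0.011 [292.40285499 348.04206671] [ 98.48113299 276.92838574]
0.197 0.057 -0.011 [296.87184691 357.27523727] [ 99.88508773 285.58819345]
0.197 0.057 0.011 [289.73343891 352.68459249] [102.84577346 278.65875986]
0.21 0.0425 -0.011 [299.80703075 350.87649555] [ 93.99443083 284.00727866]
0.21 0.0425 0.011 [292.63357596 346.33022053] [ 96.99541066 277.02186573]
0.21 0.057 -0.011 [297.14933713 355.62452495] [ 98.40777094 285.76309513]
0.21 0.057 0.011 [289.9405016  351.00347584] [101.3998095  278.76847372]
0.23 0.0425 -0.011 [300.28063588 348.2241231 ] [ 91.60394413 284.2570001 ]
0.23 0.0425 0.011 [292.99719432 343.63233528] [ 94.65471347 277.16913979]
0.23 0.057 -0.011 [297.58683578 353.02196688] [ 96.08013915 286.03866682]
0.23 0.057 0.011 [290.26689702 348.35351147] [ 99.12171255 278.94132645]
0.243 0.0425 -0.011 [300.59612865 346.45724119] [ 90.01230526 284.42327015]
0.243 0.0425 0.011 [293.23937065 341.83549547] [ 93.09632017 277.26719216]
0.243 0.057 -0.011 [297.8783342  351.28792366] [ 94.53032435 286.22215164]
0.243 0.057 0.011 [290.48432478 346.5882421 ] [ 97.6049719  279.05641056]
```

Emit:
carry_out(plan="0 0 0 0 0;0 0 0 0 0;0 0 0 0 0;0 0 0 0 0;0 0 0 0 0;0 0 0 0 0;-0.0017 -0.002 0.01 0 0;0 0 0.01 0 0")

```text
time: 4.67
tcp_pos: [0.4398, -0.277, 0.1138]
orientation: [0.996, 0.09, 0.001, 0.001]
wrist_force: [0.5, -0.5, -0.1]
gripper_width: 1.002
```

Emit:
carry_out(plan="0 0 0.008 0 0;0 0 0 0 0")

```text
time: 4.83
tcp_pos: [0.4379, -0.2756, 0.1025]
orientation: [0.996, 0.09, -0.002, -0.002]
wrist_force: [-0.5, 0.0, -0.6]
gripper_width: 1.0
```

```bash
python3 -c "
from h import *
to([.4394,-.2769,.0994],100.3)
im=snap('side','c',(245,125,290,175),12)
"
```

```text
t 4.83 tcp [ 0.4379 -0.2756  0.1025] z-axis [-0.004  0.003 -1.   ] rodang 100.37 w 1.000 F [-0.5  0.  -0.6]
 shift [0.0012 0.0016 0.0031] len 0.0037 turn 0.0012
```

View pics/side_c.png

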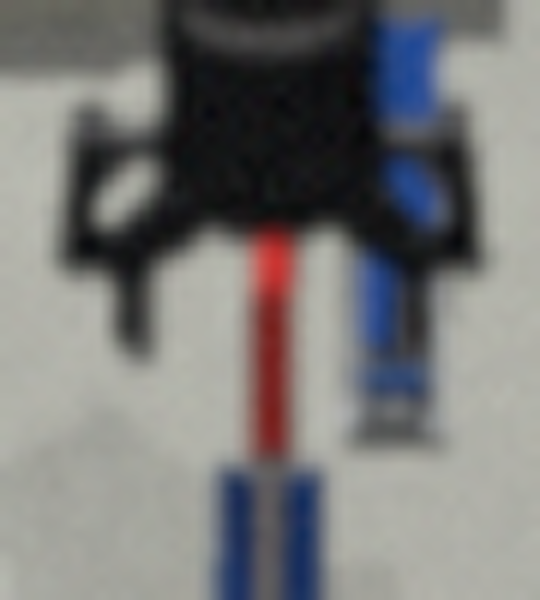

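Emit:
carry_out(plan="0.001 0.0015 0.002 0 1;0 0 0.002 0 1;0 0 0 0 1;0 0 0 0 1;0 0 0 0 1;0 0 0 0 1;0 0 0 0 1;0 0 0 0 1", force=120)

```text
time: 5.55
tcp_pos: [0.4399, -0.2781, 0.1016]
orientation: [0.996, 0.09, -0.001, 0.0]
wrist_force: [-3.0, 0.4, 2.5]
gripper_width: 0.167
```

```bash
python3 -c "
from h import *
to([.4394,-.2769,.0994],100.3)
"
```

```text
t 5.55 tcp [ 0.4399 -0.2781  0.1016] z-axis [-0.001 -0.    -1.   ] rodang 100.37 w 0.167 F [-3.   0.4  2.5]
 shift [-0.0003 -0.0012  0.0022] len 0.0026 turn 0.0013
```

Emit:
carry_out(plan="0 0 -0.01 0 1;0 0 -0.025 0 1;0 0 -0.03 0 1;0 0 -0.03 0 1;0 0 -0.03 0 1;0 0 0 0 1")

```text
time: 6.05
tcp_pos: [0.4437, -0.2801, 0.2342]
orientation: [0.996, 0.09, 0.005, 0.004]
wrist_force: [0.5, -0.1, -0.7]
gripper_width: 0.165
```

```bash
python3 -c "
from h import *
to(st(60,-175-213.6,104+67.2),85.7)
im=snap('side','d',(210,100,330,220),5)
snap('top','d',(230,150,390,230),4)
"
```

```text
t 6.05 tcp [ 0.4437 -0.2801  0.2342] z-axis [ 0.011 -0.008 -1.   ] rodang 100.37 w 0.165 F [ 0.5 -0.1 -0.7]
 shift [ 0.1863 -0.0066  0.0647] len 0.1973 turn 0.2560
```

View pics/side_d.png

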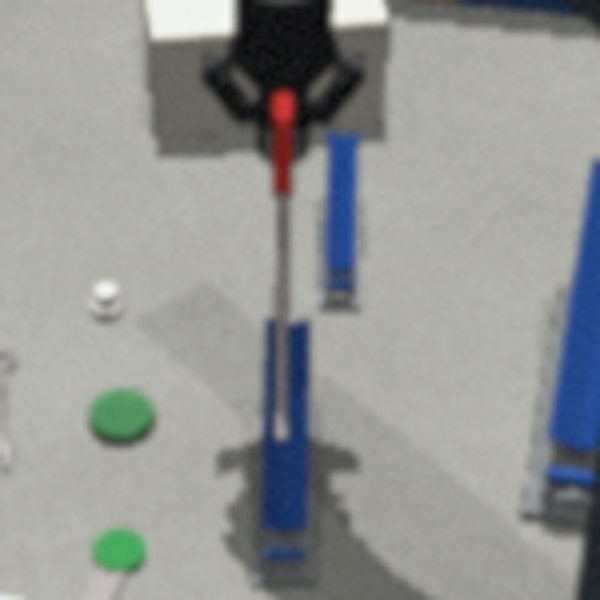

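View pics/top_d.png

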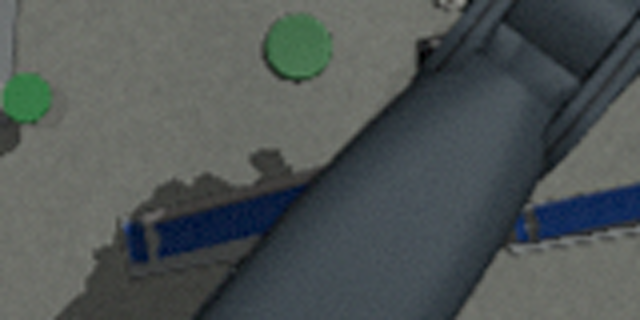

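```bash
python3 -c "
from h import *
print(proj('side',[[.4052,-.07,.167],[.4052,-.07,.177],[.4052,-.07,.157]]))
to(st(60,-175-213.6,104+67.2),85.7)
"
```

```text
[[265.75115165 187.05520037]
 [265.73943593 185.3144136 ]
 [265.76274919 188.77842765]]
t 6.15 tcp [ 0.4421 -0.2789  0.2285] z-axis [ 0.004 -0.003 -1.   ] rodang 100.37 w 0.162 F [ 0.1  0.1 -2.1]
 shift [ 0.188  -0.0048  0.058 ] len 0.1968 turn 0.2560
```

Emit:
carry_out(plan="0 0 0 0.086 1;0 0 0 0.085 1;0 0 0 0.085 1;0.03 0 0 0 1;0.04 0 0 0 1;0.04 0 0 0 1;0.04 0 0 0 1;0.02 0 0 0 1")

```text
time: 6.82
tcp_pos: [0.6131, -0.2897, 0.2213]
orientation: [0.999, -0.037, -0.001, -0.002]
wrist_force: [0.1, -0.8, -2.2]
gripper_width: 0.163
```

```bash
python3 -c "
from h import *
to(st(60,-175-213.6,104+67.2),85.7)
"
```

```text
t 6.82 tcp [ 0.6131 -0.2897  0.2213] z-axis [-0.003  0.003 -1.   ] rodang 85.78 w 0.163 F [ 0.1 -0.8 -2.2]
 shift [ 0.0098 -0.0499  0.0502] len 0.0715 turn 0.0014
```

Emit:
carry_out(plan="0.01 -0.02 0.02 0.001 1;0 -0.015 0.02 0 1;0 0 0.01 0 1;0 0 0 0 1;0 0 0 0 1")

```text
time: 7.23
tcp_pos: [0.6215, -0.2558, 0.1732]
orientation: [0.999, -0.038, -0.002, -0.001]
wrist_force: [-0.8, 0.3, -1.1]
gripper_width: 0.168
```

```bash
python3 -c "
from h import *
to(st(60,-175-213.6,104+67.2),85.7)
o=get_obs();tip=o['tcp_pos']+[.2136*np.cos(np.radians(85.7)),.2136*np.sin(np.radians(85.7)),-.0672];print(tip,proj('top',tip),proj('side',tip),st(60,-140,125),proj('top',st(60,-140,125)))
im=snap('side','e',(180,140,260,220),7)
snap('top','e',(190,100,310,190),6)
"
```

```text
t 7.23 tcp [ 0.6215 -0.2558  0.1732] z-axis [-0.005  0.002 -1.   ] rodang 85.66 w 0.168 F [-0.8  0.3 -1.1]
 shift [ 0.0037 -0.0156  0.002 ] len 0.0162 turn -0.0007
[ 0.63751968 -0.04277089  0.10602885] [[256.85654401 139.13857678]] [[207.9779608  194.28758813]] [0.64503409 0.00739536 0.125     ] [[241.86444574 135.63534742]]
```

View pics/side_e.png

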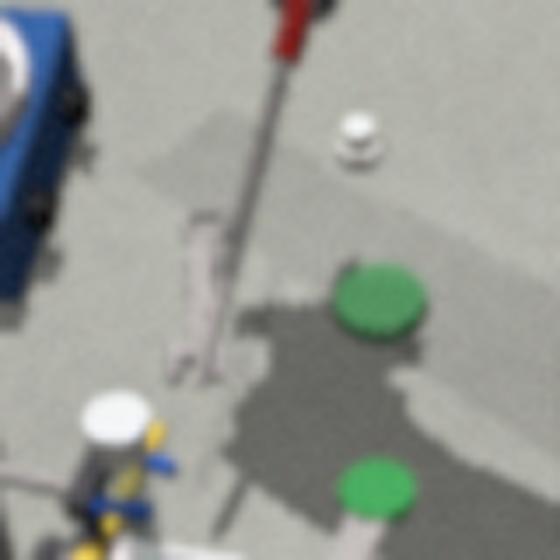

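View pics/top_e.png

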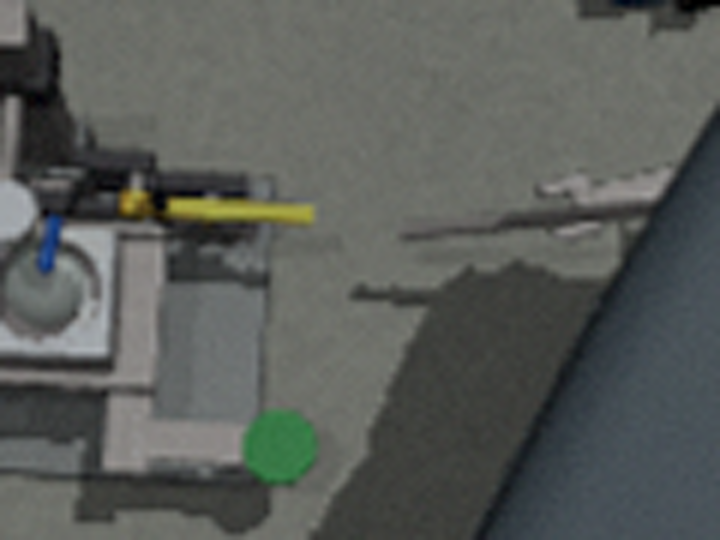

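Emit:
carry_out(plan="0.003 -0.01 0.005 0 1;0 -0.02 0.001 0 1;0 -0.02 0 0 1;0 -0.015 0 0 1;0 0 0 0 1;0 0 0 0 1")

```text
time: 7.83
tcp_pos: [0.6312, -0.1914, 0.1713]
orientation: [0.999, -0.037, 0.001, 0.001]
wrist_force: [-0.5, -0.3, -1.2]
gripper_width: 0.163
```

```bash
cat >> h.py <<'E'
def stinv(P):
    c,s=np.cos(SY),np.sin(SY);d=np.array(P[:2])-SX;return np.array([c*d[0]+s*d[1],-s*d[0]+c*d[1],P[2]])*1e3
H,D=.2136,-.0672
def tipst():
    o,Rm=ax();f=-Rm[:,1];f=f/np.linalg.norm(f);t=o["tcp_pos"]+H*f+[0,0,D];return t
E
python3 -c "
from h import *
to(st(60,-122-213.6,101+67.2),85.7)
t=tipst();print(stinv(t),proj('top',t))
snap('top','f',(190,100,310,190),6)
"
```

```text
t 7.83 tcp [ 0.6312 -0.1914  0.1713] z-axis [ 0.002 -0.001 -1.   ] rodang 85.73 w 0.163 F [-0.5 -0.3 -1.2]
 shift [-0.0012 -0.0037  0.0031] len 0.0050 turn 0.0006
[  61.02984056 -125.67524892  103.90044699] [[237.8936829  136.85927802]]
```

View pics/top_f.png

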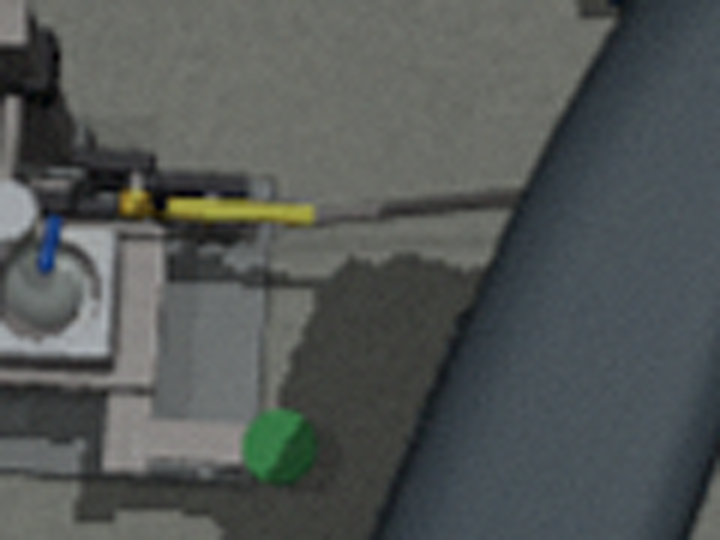

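Emit:
carry_out(plan="-0.001 -0.001 -0.018 0 1;0 -0.002 -0.018 0 1;0 -0.002 -0.018 0 1;0 -0.014 -0.016 0 1;0 -0.015 -0.015 0 1;0 -0.011 -0.006 0 1;0 -0.011 -0.005 0 1;0 -0.011 -0.002 0 1")

```text
time: 8.55
tcp_pos: [0.6351, -0.1252, 0.2689]
orientation: [0.999, -0.038, 0.001, 0.0]
wrist_force: [0.1, 0.1, -1.3]
gripper_width: 0.162
```

```bash
python3 -c "
from h import *
to(st(60,-122-213.6,101+67.2),85.7)
t=tipst();print(stinv(t),proj('top',t))
snap('top','g',(190,100,310,190),6)
snap('side','g',(160,150,260,230),6)
"
```

```text
t 8.55 tcp [ 0.6351 -0.1252  0.2689] z-axis [ 0.001 -0.001 -1.   ] rodang 85.59 w 0.162 F [ 0.1  0.1 -1.3]
 shift [-0.      0.0626  0.1008] len 0.1186 turn -0.0019
[ 60.44010356 -59.3485069  201.58239057] [[215.85827118 127.25065044]]
```

View pics/top_g.png

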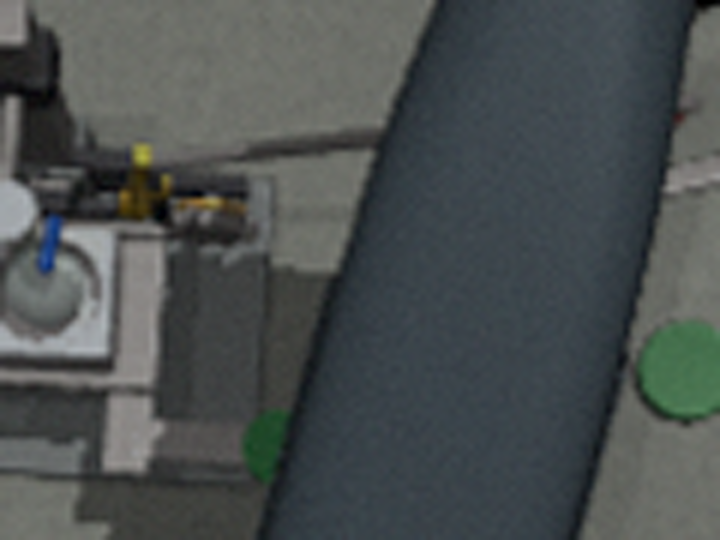

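View pics/side_g.png

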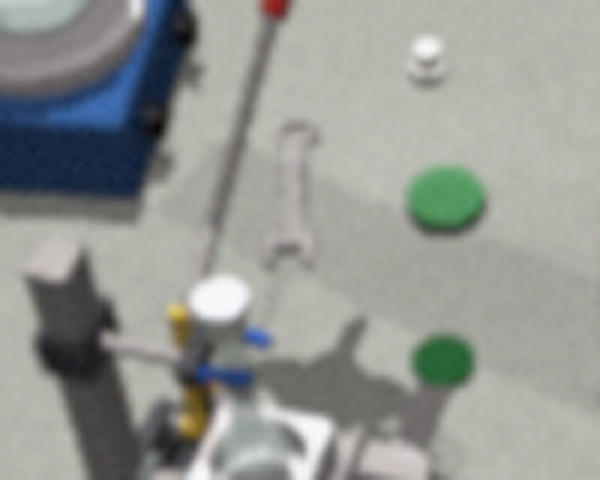

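Emit:
carry_out(plan="0 -0.011 -0.001 0 1;0 -0.011 0 0 1;0 -0.008 0 0 1;0 0.004 0 0 1;0 0.015 -0.005 0 1;0 0.025 -0.01 0 1;0 0.01 -0.005 0 1;0 0 0 0 1")

```text
time: 9.32
tcp_pos: [0.6328, -0.1537, 0.2906]
orientation: [0.999, -0.04, 0.001, 0.001]
wrist_force: [-0.3, 1.1, -0.9]
gripper_width: 0.162
```

```bash
python3 -c "
from h import *
to(st(60,-122-213.6,101+67.2),85.7)
t=tipst();print(stinv(t),proj('top',t))
snap('top','h',(190,100,310,190),6)
snap('side','h',(160,150,260,230),6)
"
```

```text
t 9.32 tcp [ 0.6328 -0.1537  0.2906] z-axis [ 0.002 -0.003 -1.   ] rodang 85.39 w 0.162 F [-0.3  1.1 -0.9]
 shift [0.     0.0337 0.1225] len 0.1271 turn -0.0054
[ 61.0487737  -87.93904051 222.82044278] [[224.32244833 125.54921089]]
```

View pics/top_h.png

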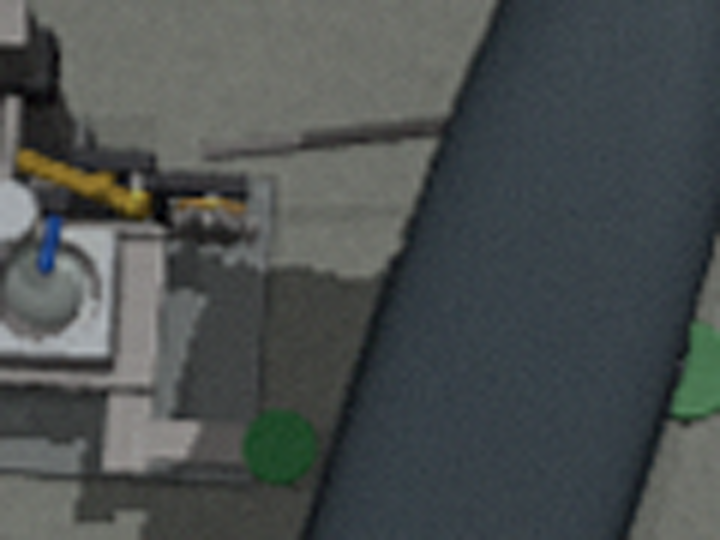

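View pics/side_h.png

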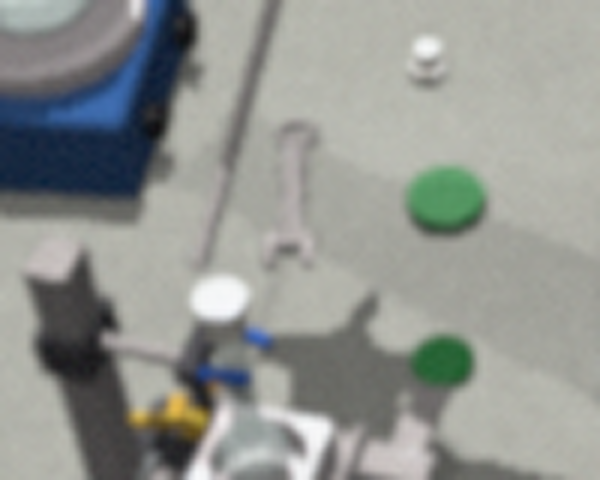

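Emit:
carry_out(plan="-0.015 0.021 0 0 1;-0.03 0.021 0 0 1;-0.035 0 0.01 0 1;-0.035 0 0.02 0 1;-0.018 0 0.02 0 1;0 0 0.02 0 1;0 0 0.005 0 1;0 0 0 0 1")

```text
time: 10.08
tcp_pos: [0.4958, -0.1798, 0.2121]
orientation: [0.999, -0.038, -0.002, -0.001]
wrist_force: [-0.4, -0.2, -1.6]
gripper_width: 0.163
```

```bash
python3 -c "
from h import *
to(st(-72,-130-213.6,140+67.2),85.7)
t=tipst();print(stinv(t),proj('top',t),proj('side',t))
snap('top','i',(190,130,310,220),6)
snap('side','i',(180,150,280,230),6)
"
```

```text
t 10.08 tcp [ 0.4958 -0.1798  0.2121] z-axis [-0.004  0.002 -1.   ] rodang 85.67 w 0.163 F [-0.4 -0.2 -1.6]
 shift [0.0028 0.0057 0.0048] len 0.0080 turn -0.0005
[ -74.70221802 -124.26698431  145.26244682] [[234.11493406 173.414282  ]] [[232.91858841 206.98860432]]
```

View pics/top_i.png

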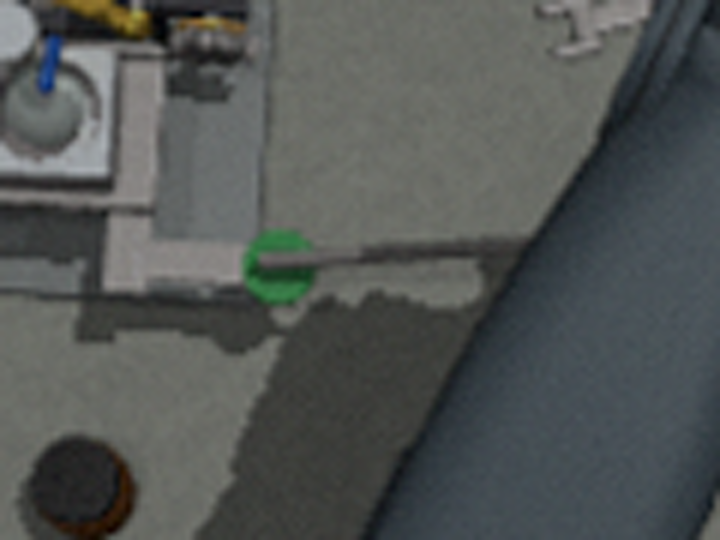

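View pics/side_i.png

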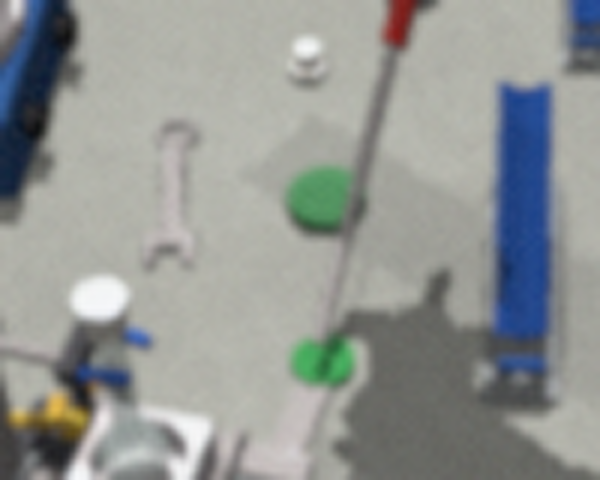

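Emit:
carry_out(plan="0.002 0.004 0.01 0 1;0 0 0.008 0 1;0 0 0.006 0 1;0 0 0.006 0 1;0 0 0.006 0 1")

```text
time: 10.6
tcp_pos: [0.4997, -0.1856, 0.1791]
orientation: [0.999, -0.038, 0.001, 0.0]
wrist_force: [-0.4, -2.7, 5.2]
gripper_width: 0.168
```

```bash
python3 -c "
from h import *
to(st(-72,-130-213.6,64.5+67.2),85.7)
t=tipst();print(stinv(t),proj('top',t),proj('side',t))
snap('side','j',(180,150,280,230),6)
"
```

```text
t 10.60 tcp [ 0.4997 -0.1856  0.1791] z-axis [ 0.002 -0.001 -1.   ] rodang 85.63 w 0.168 F [-0.4 -2.7  5.2]
 shift [-0.0016  0.0002  0.0474] len 0.0474 turn -0.0013
[ -70.23147629 -129.72885698  111.71510497] [[236.34967165 174.22970501]] [[232.86613021 211.18902022]]
```

View pics/side_j.png

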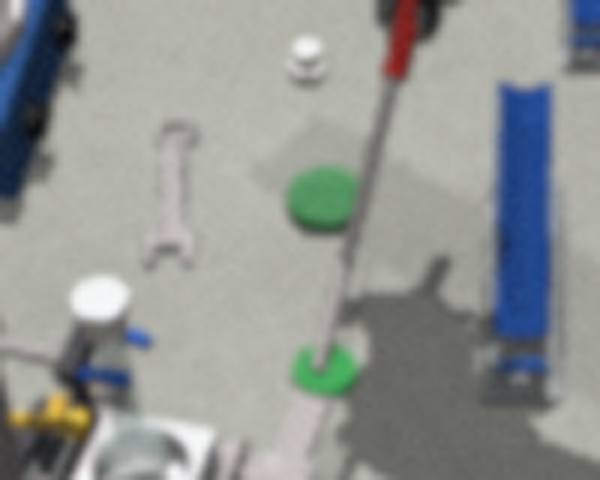

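Emit:
carry_out(plan="0 0 0.007 0 1;0 0 0.007 0 1;0 0 0.007 0 1;0 0 0.007 0 1;0 0 0.007 0 1;0 0 0.006 0 1")

```text
time: 11.15
tcp_pos: [0.4991, -0.1853, 0.1369]
orientation: [0.999, -0.038, 0.0, 0.0]
wrist_force: [0.5, -4.1, 3.8]
gripper_width: 0.16
```

```bash
python3 -c "
from h import *
to(st(-72,-130-213.6,64.5+67.2),85.7)
t=tipst();print(stinv(t),proj('top',t),proj('side',t))
s=snap('side','k',(180,150,280,230),6)
T=snap('top','k',(190,130,310,220),6)
ct,a=cent(mask(T,(45,80,50),(80,255,255),(225,160,250,188)));cs,b=cent(mask(s,(45,80,50),(80,255,255),(225,204,245,235)))
print(ct,a,cs,b,tri(cs,ct))
for z in (60,70,80,90): print(z,proj('side',st(-72,-130,z)),proj('top',st(-72,-130,z)))
"
```

```text
t 11.15 tcp [ 0.4991 -0.1853  0.1369] z-axis [ 0.001 -0.001 -1.   ] rodang 85.61 w 0.160 F [ 0.5 -4.1  3.8]
 shift [-0.001   0.0005  0.0052] len 0.0053 turn -0.0015
[ -70.71644833 -129.50495479   69.61908442] [[236.83810244 176.82247929]] [[233.70350658 217.92176761]]
[236.42045455 177.92045455] 88.0 [234.86792453 218.41509434] 53.0 (array([0.51103647, 0.02907652, 0.06954468]), np.float64(0.0012565225794737797))
60 [[234.21477534 219.37577259]] [[237.08106201 177.73842048]]
70 [[234.04604703 217.83315119]] [[236.95182271 177.17637277]]
80 [[233.8756275 216.2750676]] [[236.82094402 176.60719556]]
90 [[233.7034912  214.70128816]] [[236.68839456 176.03075234]]
```

View pics/side_k.png

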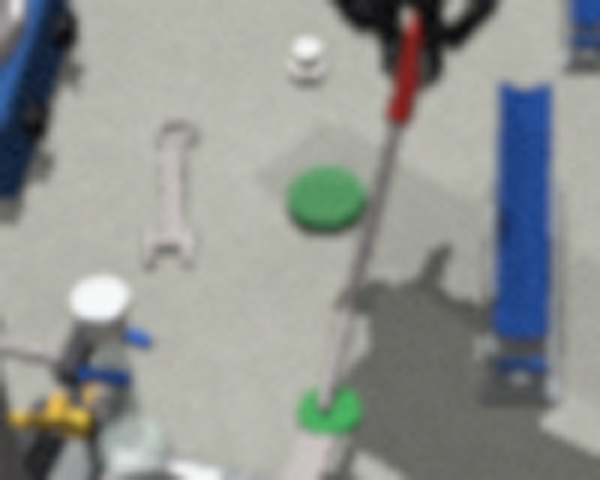

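View pics/top_k.png

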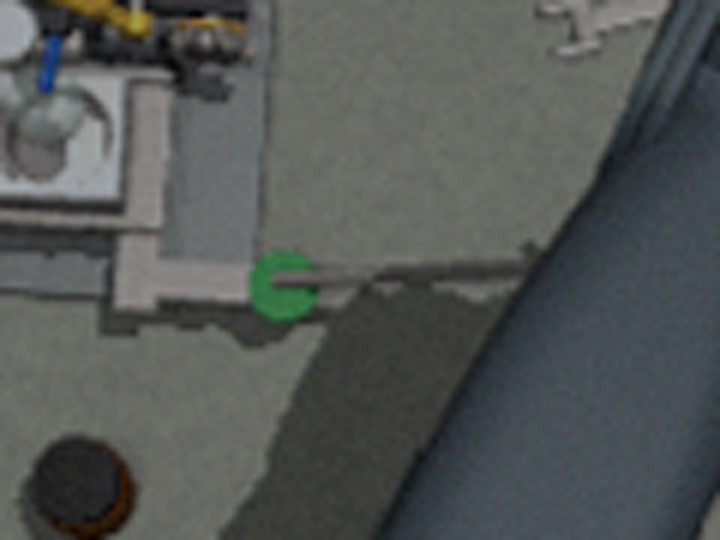

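Emit:
carry_out(plan="0 0 0.004 0 1;0 0 0.003 0 1;0 0 0.002 0 1;0 0 0.001 0 1")

```text
time: 11.58
tcp_pos: [0.4987, -0.1847, 0.1268]
orientation: [0.999, -0.038, -0.0, -0.0]
wrist_force: [0.6, -1.4, 3.6]
gripper_width: 0.16
```

```bash
python3 -c "
from h import *
to(st(-72,-130-213.6,64.5+67.2),85.7)
t=tipst();print(stinv(t))
s=snap('side','l',(180,150,280,230),6)
T=snap('top','l',(190,130,310,220),6)
ct,a=cent(mask(T,(45,80,50),(80,255,255),(225,160,250,188)));cs,b=cent(mask(s,(45,80,50),(80,255,255),(225,204,245,235)))
print(ct,a,cs,b,tri(cs,ct))
"
```

```text
t 11.58 tcp [ 0.4987 -0.1847  0.1268] z-axis [-0.     0.001 -1.   ] rodang 85.64 w 0.160 F [ 0.6 -1.4  3.6]
 shift [-0.0005  0.0011 -0.0049] len 0.0050 turn -0.0010
[ -71.27813442 -128.9414609    59.75857002]
[236.59550562 178.2247191 ] 89.0 [235.05454545 220.12727273] 55.0 (array([0.51161283, 0.02893992, 0.05830134]), np.float64(0.0023453358148583124))
```

View pics/side_l.png

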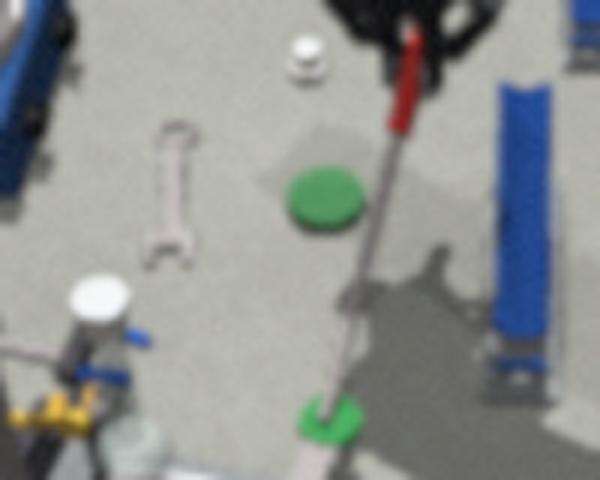

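Emit:
carry_out(plan="0 0 0.003 0 1;0 0 0.002 0 1;0 0 0 0 1")

```text
time: 11.93
tcp_pos: [0.499, -0.1855, 0.1227]
orientation: [0.999, -0.038, 0.0, 0.0]
wrist_force: [0.3, -4.0, 6.1]
gripper_width: 0.163
```

```bash
python3 -c "
from h import *
to(st(-72,-130-213.6,64.5+67.2),85.7)
t=tipst();print(stinv(t))
s=snap('side','m',(180,150,280,230),6)
T=snap('top','m',(190,130,310,220),6)
ct,a=cent(mask(T,(45,80,50),(80,255,255),(225,160,250,188)));cs,b=cent(mask(s,(45,80,50),(80,255,255),(225,204,245,235)))
print(ct,a,cs,b,tri(cs,ct))
"
```

```text
t 11.93 tcp [ 0.499  -0.1855  0.1227] z-axis [ 0.001 -0.001 -1.   ] rodang 85.64 w 0.163 F [ 0.3 -4.   6.1]
 shift [-0.0008  0.0003 -0.009 ] len 0.0090 turn -0.0010
[ -70.95825267 -129.67287398   55.33901455]
[236.51162791 178.1744186 ] 86.0 [235.05660377 220.35849057] 53.0 (array([0.51179857, 0.02926117, 0.05723361]), np.float64(0.0027473179483783745))
```

View pics/top_m.png

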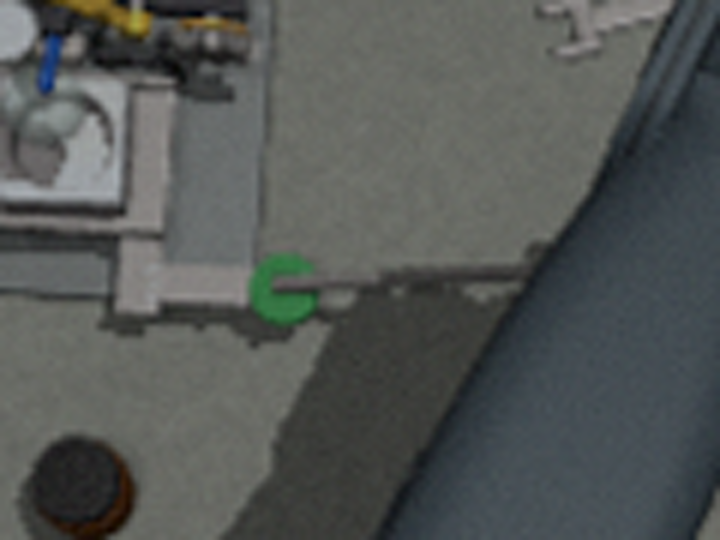

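Emit:
carry_out(plan="0 0 0.003 0 1;0 0 0.003 0 1;0 0 0 0 1")

```text
time: 12.28
tcp_pos: [0.4989, -0.1855, 0.1164]
orientation: [0.999, -0.038, 0.0, 0.0]
wrist_force: [-0.1, -3.6, 3.8]
gripper_width: 0.161
```

```bash
python3 -c "
from h import *
to(st(-72,-130-213.6,64.5+67.2),85.7)
t=tipst();print(stinv(t))
print(proj('side',st(-72,-130,125)),proj('top',st(-72,-130,125)))
s=snap('side','n',(180,150,280,230),6)
T=snap('top','n',(190,130,310,220),6)
ct,a=cent(mask(T,(45,80,50),(80,255,255),(225,160,250,188)));cs,b=cent(mask(s,(45,80,50),(80,255,255),(225,204,245,235)))
print(ct,a,cs,b,tri(cs,ct))
"
```

```text
t 12.28 tcp [ 0.4989 -0.1855  0.1164] z-axis [ 0.    -0.001 -1.   ] rodang 85.62 w 0.161 F [-0.1 -3.6  3.8]
 shift [-0.0007  0.0003 -0.0153] len 0.0153 turn -0.0014
[ -71.00442606 -129.68249333   49.11924668]
[[233.08711327 209.06596968]] [[236.21084165 173.95392654]]
[236.55128205 178.5       ] 78.0 [235.05660377 220.35849057] 53.0 (array([0.51126073, 0.02918001, 0.0570596 ]), np.float64(0.0016163778334785735))
```

View pics/side_n.png

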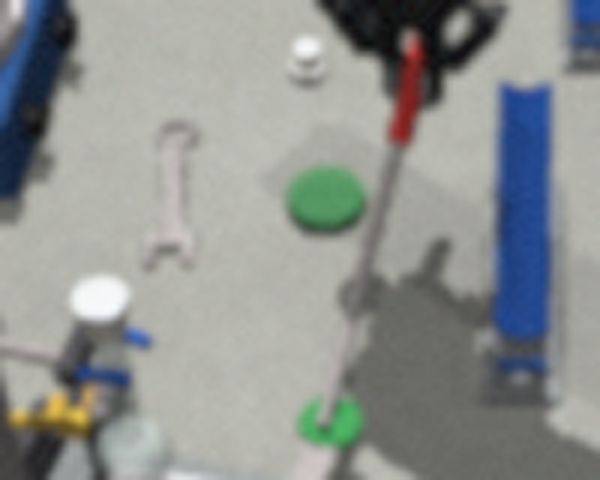

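Emit:
carry_out(plan="0 0 -0.02 0 1;0 0.01 -0.035 0 1;0 0.03 -0.025 0 1;0 0.03 0 0 1;0 0 0 0 1;0 0 0 0 1")

```text
time: 12.88
tcp_pos: [0.4924, -0.255, 0.1945]
orientation: [0.999, -0.039, -0.002, -0.001]
wrist_force: [0.4, 0.0, -3.5]
gripper_width: 0.161
```

```bash
sed -i 's/^H,D=.*/H,D=.2213,-.0518/' h.py; python3 -c "
from h import *
to(st(-72,-130-213.6,64.5+67.2),85.7)
t=tipst();print(stinv(t),t,proj('top',t),proj('side',t))
s=snap('side','o',(160,130,280,240),6)
T=snap('top','o',(170,130,300,220),6)
ct,a=cent(mask(T,(45,80,50),(80,255,255),(225,160,250,188)));cs,b=cent(mask(s,(45,80,50),(80,255,255),(225,204,245,235)))
print(ct,a,cs,b,tri(cs,ct))
"
```

```text
t 12.88 tcp [ 0.4924 -0.255   0.1945] z-axis [-0.003  0.002 -1.   ] rodang 85.55 w 0.161 F [ 0.4  0.  -3.5]
 shift [ 0.0006 -0.0694  0.0629] len 0.0937 turn -0.0025
[ -71.98388364 -191.81990878  143.12375123] [ 0.50953633 -0.0343827   0.14312375] [[254.8373079  173.94988686]] [[237.77161338 194.18786783]]
[237.01818182 177.81818182] 110.0 [234.75  219.875] 64.0 (array([0.51319818, 0.02750162, 0.05767667]), np.float64(0.0022363684921974827))
```

View pics/side_o.png

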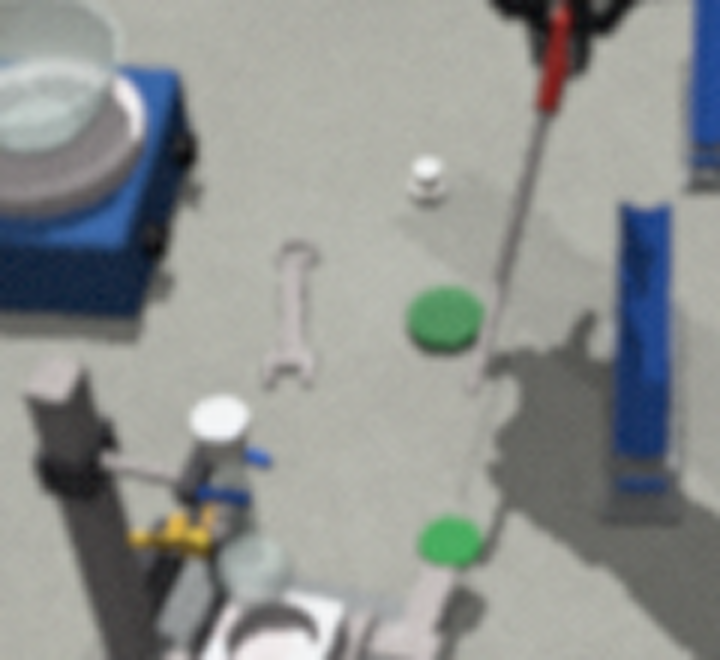

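View pics/top_o.png

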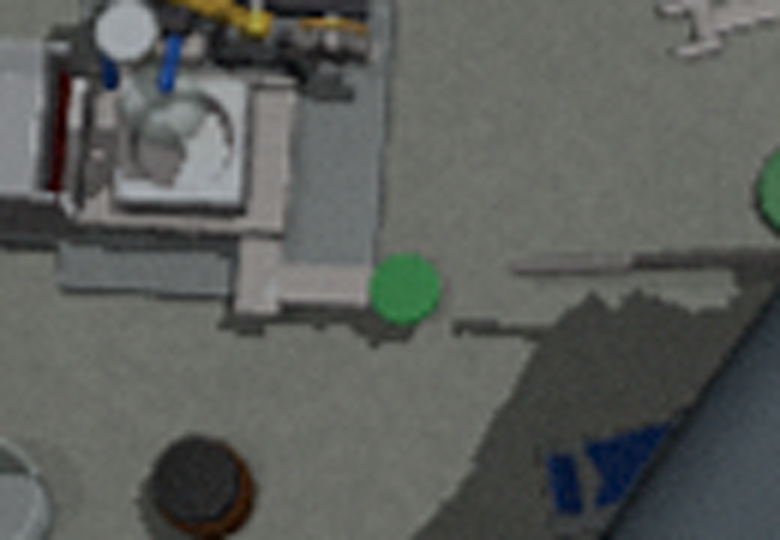

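```bash
python3 -c "
from h import *
print(tri((239.2,194.6),(255.6,174.6)),tri((239.3,194.7),(255.9,174.7)))
T=cv2.imread('pics/top_o_full.png')
m=cv2.inRange(cv2.cvtColor(T,cv2.COLOR_BGR2HSV),(0,0,150),(180,60,255));z=np.zeros_like(m);z[140:172,180:216]=m[140:172,180:216]
n,l,s,c=cv2.connectedComponentsWithStats(z);print(s,c)
# block top outline, corners picked in crop/6+(170,130)
for p in((125,80),(245,85),(243,205),(115,197)):
    q=(p[0]/6+170-.4,p[1]/6+130-.4);print(q,stinv(onz('top',q,.100)))
"
```

```text
(array([ 0.50640612, -0.03694923,  0.13900987]), np.float64(0.0034651734093093132)) (array([ 0.50636768, -0.03792681,  0.13732564]), np.float64(0.0035280735708095473))
[[     0      0    512    384 196466]
 [   183    144      1      1      1]
 [   190    144     21     19    136]
 [   182    148      1      3      3]
 [   199    148      2      1      2]] [[255.53800658 191.5259027 ]
 [183.         144.        ]
 [203.57352941 156.00735294]
 [182.         149.        ]
 [199.5        148.        ]]
(190.43333333333334, 142.93333333333334) [ 31.17428974  34.46063238 100.        ]
(210.43333333333334, 143.76666666666665) [ 32.31988334 -33.78018537 100.        ]
(210.1, 163.76666666666665) [-37.24399694 -38.06882931 100.        ]
(188.76666666666665, 162.43333333333334) [-36.96623526  34.30240543 100.        ]
```

```bash
sed -i 's/^H,D=.*/H,D=.219,-.055/' h.py; python3 -c "
from h import *
to(st(0,-75-219,70+55),85.7)
"
```

```text
t 12.98 tcp [ 0.4924 -0.2534  0.1941] z-axis [-0.004  0.003 -1.   ] rodang 85.67 w 0.160 F [-0.1  0.5 -1.8]
 shift [ 0.0729 -0.1173  0.0691] len 0.1545 turn -0.0004
```

Emit:
carry_out(plan="0.025 -0.02 0 0 1;0.025 -0.025 0 0 1;0.015 -0.03 0.01 0 1;0.008 -0.03 0.02 0 1;0 -0.012 0.02 0 1;0 0 0.014 0 1;0 0 0.005 0 1;0 0 0 0 1")

```text
time: 13.65
tcp_pos: [0.5729, -0.1416, 0.124]
orientation: [0.999, -0.037, -0.003, -0.001]
wrist_force: [-0.7, -0.3, -2.3]
gripper_width: 0.165
```

```bash
python3 -c "
from h import *
to(st(0,-75-219,70+55),85.7)
t=tipst();print(stinv(t),t,proj('top',t),proj('side',t))
s=snap('side','p',(180,160,260,240),7)
T=snap('top','p',(170,130,300,220),6)
"
```

```text
t 13.65 tcp [ 0.5729 -0.1416  0.124 ] z-axis [-0.006  0.002 -1.   ] rodang 85.76 w 0.165 F [-0.7 -0.3 -2.3]
 shift [ 0.0007  0.0001 -0.001 ] len 0.0012 turn 0.0011
[ -0.97907394 -74.9397749   69.42734273] [0.58910479 0.07684458 0.06942734] [[222.45798274 156.13124002]] [[212.22470812 225.065086  ]]
```

View pics/side_p.png

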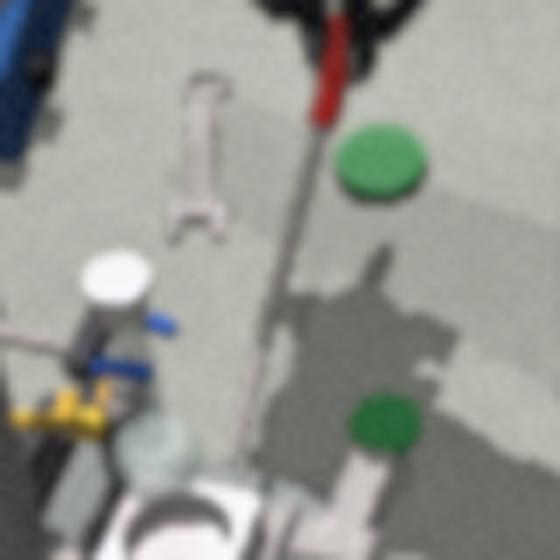

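View pics/top_p.png

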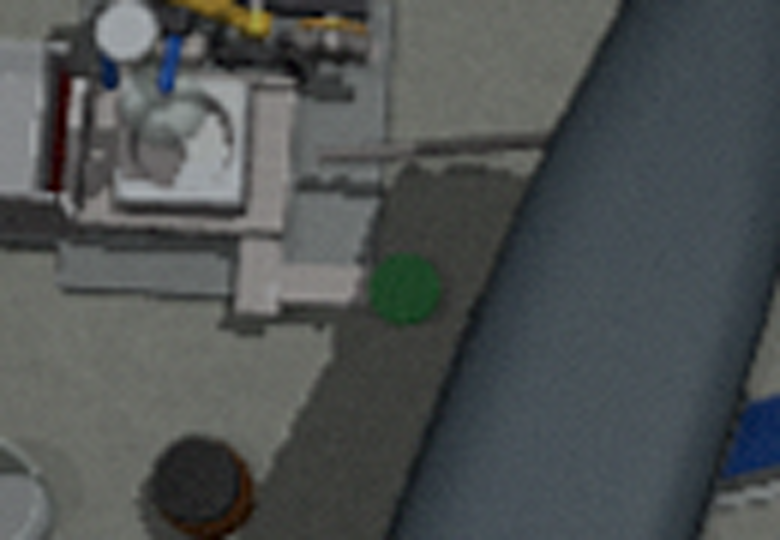

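Emit:
carry_out(plan="0 -0.015 0 0 1;0 -0.015 0 0 1;0 -0.015 0 0 1;0 -0.015 0 0 1;0 -0.015 0 0 1;0 -0.015 0 0 1")

```text
time: 14.25
tcp_pos: [0.5855, -0.0624, 0.1324]
orientation: [0.999, -0.041, 0.005, 0.011]
wrist_force: [1.6, -27.2, 13.9]
gripper_width: 0.162
```

```bash
python3 -c "
from h import *
to(st(0,130-219,70+55),85.7)
t=tipst();print(stinv(t),t,proj('top',t),proj('side',t))
s=snap('side','q',(160,170,260,260),7)
T=snap('top','q',(120,110,250,190),6)
"
```

```text
t 14.25 tcp [ 0.5855 -0.0624  0.1324] z-axis [ 0.009 -0.022 -1.   ] rodang 85.30 w 0.162 F [  1.6 -27.2  13.9]
 shift [-0.0068 -0.1252  0.0047] len 0.1255 turn -0.0071
[ 7.40765566  4.85062443 72.82993677] [0.6034505  0.15578155 0.07282994] [[199.52725274 152.18956608]] [[202.54059833 240.70353875]]
```

View pics/side_q.png

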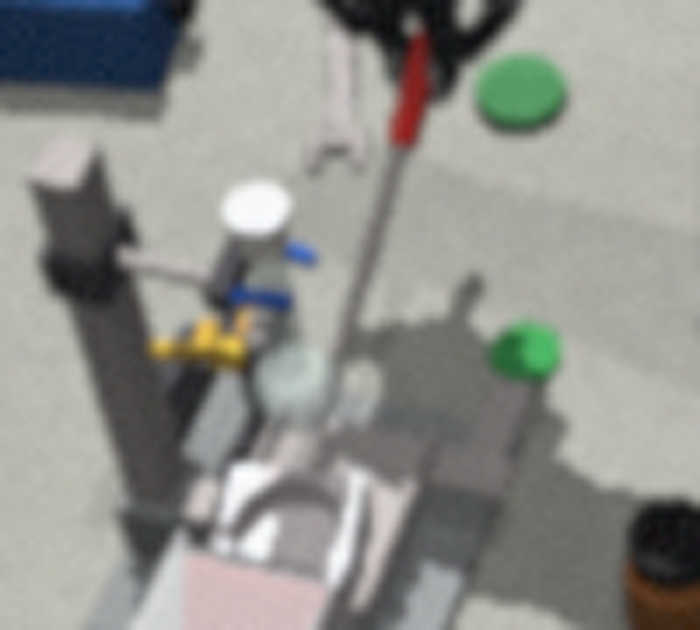

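View pics/top_q.png

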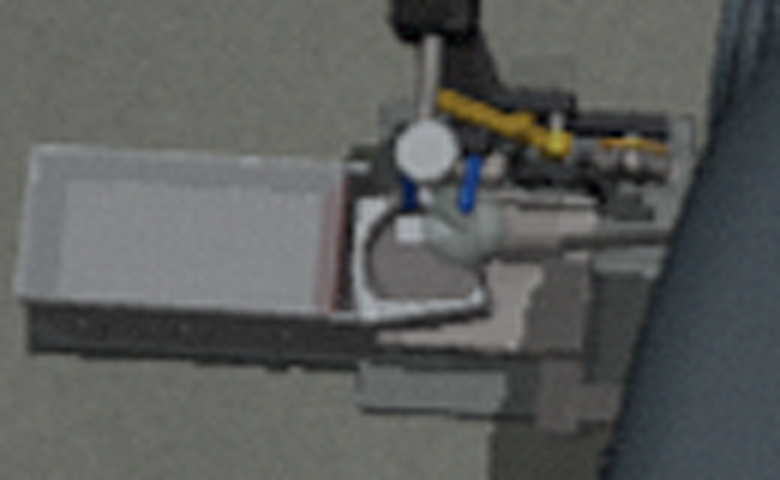

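Emit:
carry_out(plan="0 0.02 0 0 1;0 0.025 0 0 1;0 0.025 0 0 1;0 0.015 0 0 1;0 0 0 0 1;0 0 0 0 1")

```text
time: 14.85
tcp_pos: [0.5758, -0.1386, 0.128]
orientation: [0.999, -0.039, 0.001, -0.0]
wrist_force: [-0.6, 0.3, -1.5]
gripper_width: 0.162
```

```bash
python3 -c "
from h import *
to(st(0,130-219,70+55),85.7)
t=tipst();print(stinv(t),t,proj('top',t),proj('side',t))
s=snap('side','r',(160,170,260,260),7)
T=snap('top','r',(120,110,250,190),6)
"
```

```text
t 14.85 tcp [ 0.5758 -0.1386  0.128 ] z-axis [ 0.001  0.001 -1.   ] rodang 85.57 w 0.162 F [-0.6  0.3 -1.5]
 shift [-0.0024 -0.2018  0.0032] len 0.2018 turn -0.0023
[  2.43902948 -71.76854665  73.18443248] [0.59275105 0.0797506  0.07318443] [[221.5310278  154.85367459]] [[211.00185751 224.94138409]]
```

View pics/side_r.png

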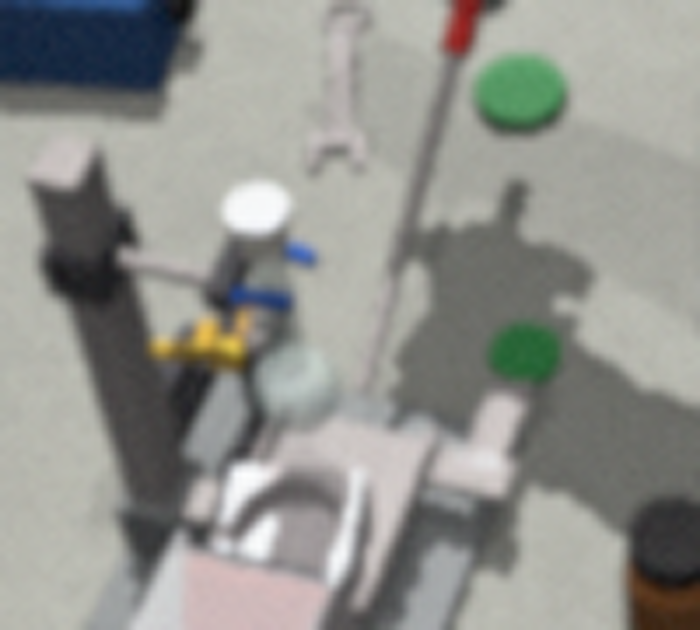

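View pics/top_r.png

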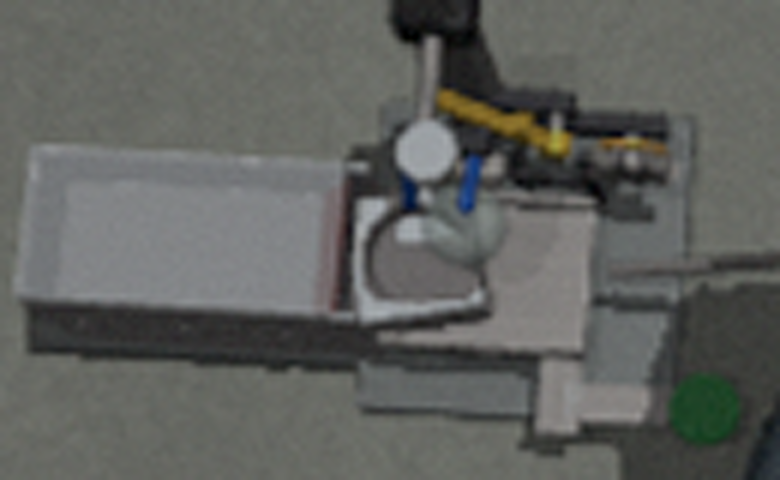

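```bash
python3 -c "
from h import *
P,e=tri((213.1-.4,225.7-.4),(222.5-.3,155.3-.3));print(P,e,stinv(P))
for p in((358,200),(362,322),(487,303),(345,180),(330,310)):
    q=(p[0]/6+120-.4,p[1]/6+110-.4);print(stinv(onz('top',q,.100)))
print('mouth corner',proj('top',[st(-41,64,118),st(-44,64,118),st(41,64,118),st(-41,59,70),st(-41,-59,70),st(41,-59,70),st(0,72,64)]))
T=cv2.imread('pics/top_r_full.png');cv2.imwrite('pics/tr2.png',cv2.resize(T[135:172,165:225],None,fx=13,fy=13,interpolation=cv2.INTER_CUBIC))
"
```

```text
[0.59003399 0.07742346 0.06958001] 0.005962421582325044 [ -0.09589712 -74.29285524  69.58000526]
[ 28.90411538  72.45068224 100.        ]
[-41.63174349  63.87541021 100.        ]
[-26.47339056  -5.55271718 100.        ]
[ 40.15350719  80.87878738 100.        ]
[-35.81022276  82.51314224 100.        ]
mouth corner [[179.00955357 161.87427051]
 [178.92943545 162.74931576]
 [181.17913487 138.1782346 ]
 [182.8194396  165.12019813]
 [216.97356205 167.12956917]
 [218.75105296 144.0658673 ]
 [180.40748286 153.7658972 ]]
```

View pics/tr2.png

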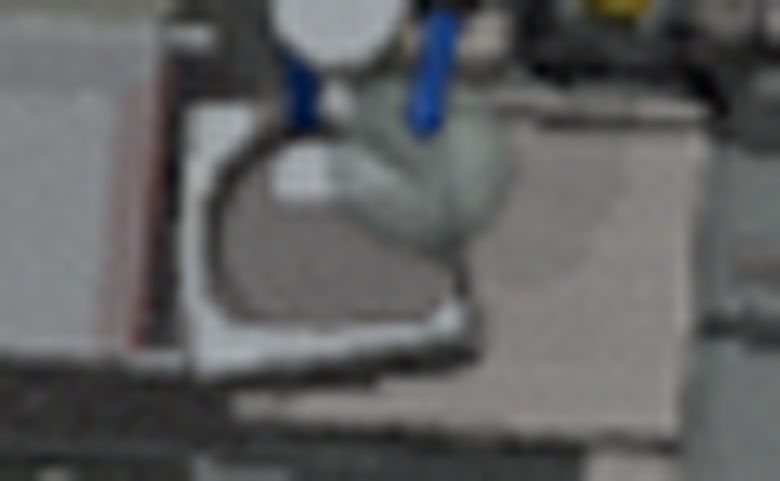

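```bash
sed -i 's/^H,D=.*/H,D=.2165,-.058/' h.py; sed -i 's|t=o\["tcp_pos"\]+H\*f+\[0,0,D\];return t|t=o["tcp_pos"]+H*f-.0024*Rm[:,0]+[0,0,D];return t|' h.py; python3 -c "
from h import *
t=tipst();print(stinv(t),t,proj('top',t),proj('side',t))
"
```

```text
[ -0.56465211 -73.21583172  69.84448165] [0.58964731 0.0785326  0.06984448] [[221.96004847 155.95668465]] [[211.95654817 225.32586657]]
```

Emit:
carry_out(plan="0 0 -0.015 0 1;0 0 -0.02 0 1;0 -0.015 -0.004 0 1;0 -0.025 0 0 1;0 -0.025 0 0 1;0 -0.025 0 0 1;0 -0.015 0 0 1;0 0 0 0 1")

```text
time: 15.62
tcp_pos: [0.5833, -0.0285, 0.1662]
orientation: [0.999, -0.035, -0.0, -0.001]
wrist_force: [-0.2, -0.1, 0.3]
gripper_width: 0.166
```

```bash
python3 -c "
from h import *
to(st(0,130-219,70+55),85.7)
t=tipst();print(stinv(t),t,proj('top',t),proj('side',t))
T=snap('top','s',(165,130,235,180),11)
S=snap('side','s',(170,190,240,250),11)
"
```

```text
t 15.62 tcp [ 0.5833 -0.0285  0.1662] z-axis [-0.     0.003 -1.   ] rodang 85.98 w 0.166 F [-0.2 -0.1  0.3]
 shift [-0.0007 -0.0913  0.0415] len 0.1003 turn 0.0050
[ -2.29896576  36.0847836  108.82107927] [0.5961131  0.18765558 0.10882108] [[188.73156396 151.80105392]] [[200.59183951 242.63581381]]
```

View pics/top_s.png

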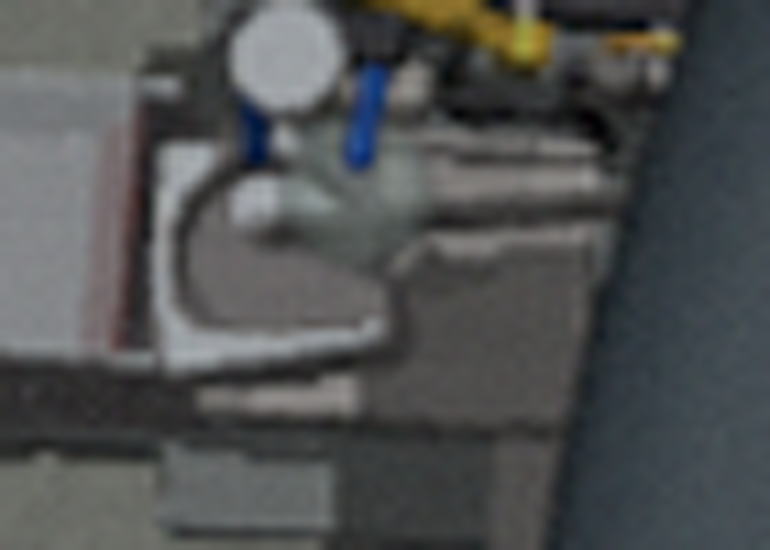

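View pics/side_s.png

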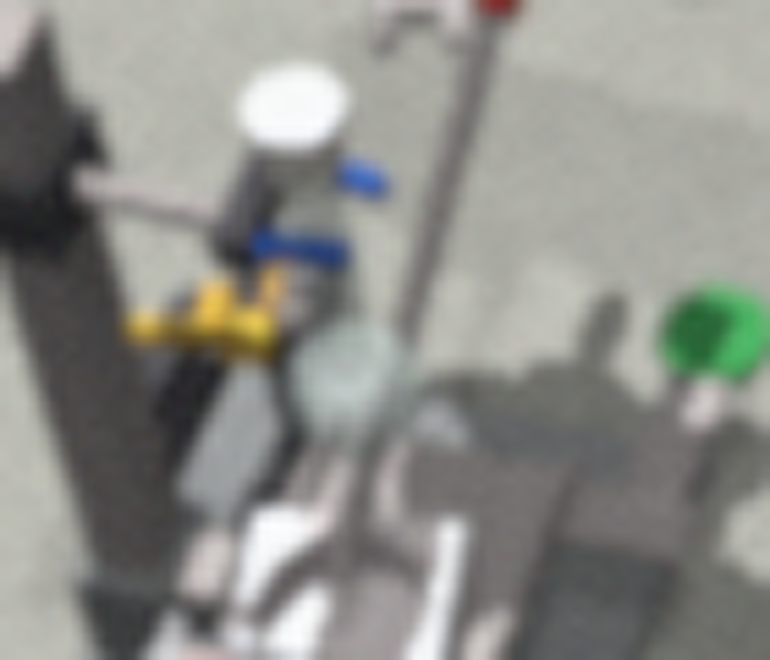

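Emit:
carry_out(plan="0 0.004 0.008 0 1;0 0 0.006 0 1;0 0 0 0 1")

```text
time: 15.97
tcp_pos: [0.5825, -0.0381, 0.1504]
orientation: [0.999, -0.039, -0.001, -0.001]
wrist_force: [0.5, 1.5, -0.4]
gripper_width: 0.162
```

Emit:
carry_out(plan="-0.007 0 0 0 1;-0.007 0 0 0 1;-0.007 0 0 0 1;-0.004 0 0 0 1;0 0 0 0 1")

```text
time: 16.38
tcp_pos: [0.5582, -0.0363, 0.1536]
orientation: [0.999, -0.038, 0.001, 0.0]
wrist_force: [1.0, 0.1, 1.7]
gripper_width: 0.169
```

```bash
python3 -c "
from h import *
to(st(0,130-219,70+55),85.7)
t=tipst();print(stinv(t),t,proj('top',t),proj('side',t))
T=snap('top','t',(165,130,235,180),11)
"
```

```text
t 16.38 tcp [ 0.5582 -0.0363  0.1536] z-axis [ 0.002 -0.    -1.   ] rodang 85.60 w 0.169 F [1.  0.1 1.7]
 shift [ 0.0231 -0.1011  0.0287] len 0.1076 turn -0.0017
[-25.36666613  26.44506943  95.59179404] [0.57238756 0.17977259 0.09559179] [[191.55817181 159.53147911]] [[207.95264296 243.91210273]]
```

View pics/top_t.png

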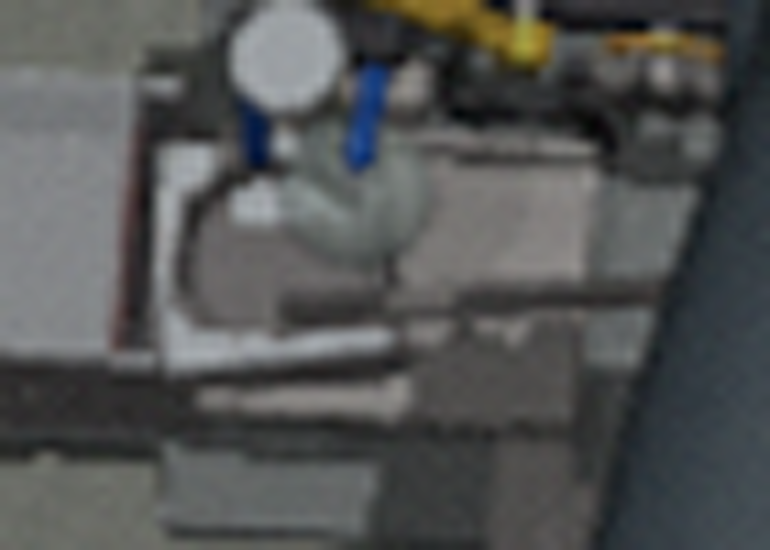

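Emit:
carry_out(plan="-0.005 0 0 0 1;-0.005 0 0 0 1;-0.003 0 0 0 1;0 0 0 0 1")

```text
time: 16.77
tcp_pos: [0.5456, -0.0354, 0.1532]
orientation: [0.999, -0.038, 0.001, 0.0]
wrist_force: [2.9, -0.5, 2.5]
gripper_width: 0.163
```

```bash
python3 -c "
from h import *
to(st(0,130-219,70+55),85.7)
t=tipst();print(stinv(t),t,proj('top',t),proj('side',t))
T=snap('top','u',(165,130,235,180),11)
"
```

```text
t 16.77 tcp [ 0.5456 -0.0354  0.1532] z-axis [ 0.002 -0.001 -1.   ] rodang 85.60 w 0.163 F [ 2.9 -0.5  2.5]
 shift [ 0.0357 -0.1012  0.0282] len 0.1109 turn -0.0017
[-37.9607211   26.40621168  95.12609275] [0.55982604 0.18067813 0.09512609] [[191.27497737 163.17976897]] [[211.2104494  244.73301349]]
```

View pics/top_u.png

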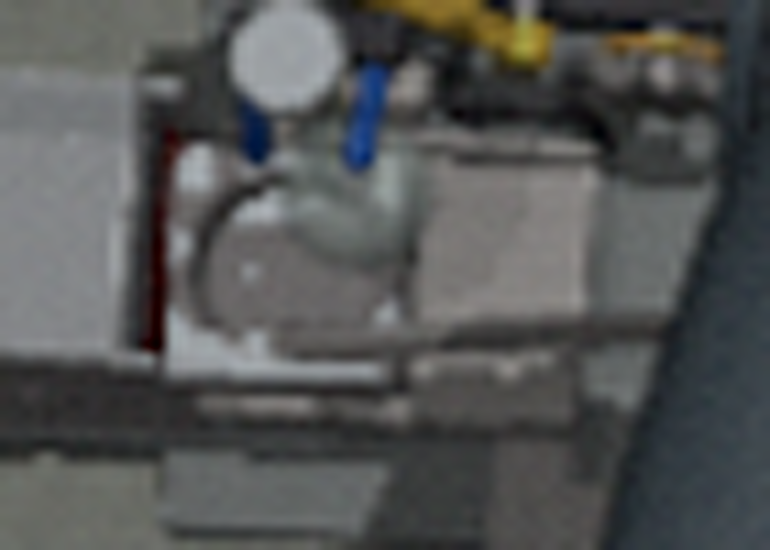

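```bash
python3 -c "
from h import *
for p in((165,375),(400,385),(170,150)):
    q=(p[0]/11+165-.4,p[1]/11+130-.4);print(stinv(onz('top',q,.100)))
print(stinv(onz('top',(275/11+165,345/11+130-.4),.094)))
print(stinv(onz('top',(280/11+165,305/11+130-.4),.094)))
# stand yaw check: deck edges & tunnel lines
for p in((160,370),(160,85)):
    q=(p[0]/11+165-.4,p[1]/11+130-.4);print('mouth',stinv(onz('top',q,.118)))
"
```

```text
[-43.16223327  64.87009878 100.        ]
[-41.96715174  -7.48277831 100.        ]
[ 28.00303695  69.67520896 100.        ]
[-30.29097585  31.56660254  94.        ]
[-17.56647415  31.1026896   94.        ]
mouth [-45.61673801  63.13060029 118.        ]
mouth [ 43.54774243  71.11403916 118.        ]
```

Emit:
carry_out(plan="0.012 0 -0.001 0 1;0.015 0 0 0 1;0.015 0 0 0 1;0.006 0 0 0 1;0 0 0 0 1")

```text
time: 17.23
tcp_pos: [0.5919, -0.0381, 0.1511]
orientation: [0.999, -0.037, -0.003, -0.0]
wrist_force: [-0.1, 0.4, -1.0]
gripper_width: 0.17
```

```bash
python3 -c "
from h import *
to(st(0,130-219,70+55),85.7)
t=tipst();print(stinv(t),t,proj('top',t),proj('side',t))
T=snap('top','v',(165,130,235,180),11)
S=snap('side','v',(170,190,240,250),11)
"
```

```text
t 17.23 tcp [ 0.5919 -0.0381  0.1511] z-axis [-0.006  0.001 -1.   ] rodang 85.75 w 0.170 F [-0.1  0.4 -1. ]
 shift [-0.0102 -0.1004  0.0262] len 0.1042 turn 0.0010
[ 7.7973363  27.10008157 93.21869936] [0.60550732 0.17793916 0.0932187 ] [[192.28839271 150.21873174]] [[199.49614251 242.43718782]]
```

View pics/top_v.png

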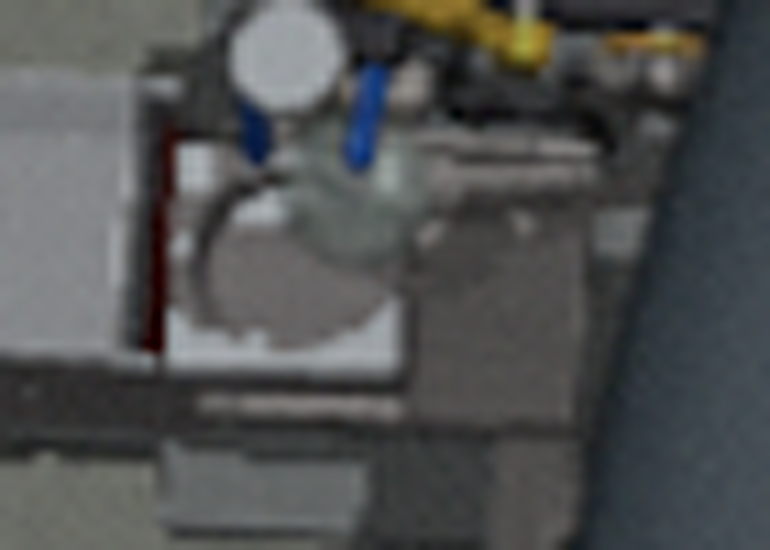

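View pics/side_v.png

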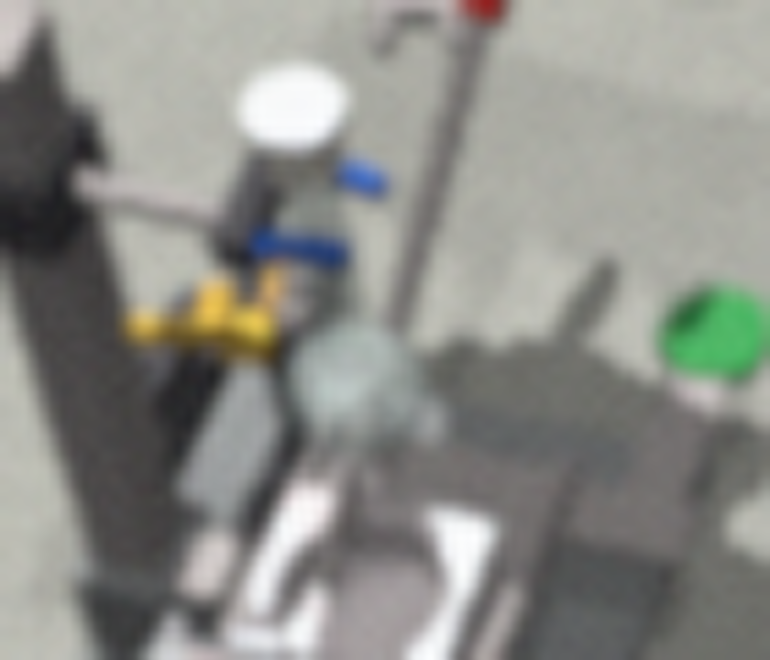

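Emit:
carry_out(plan="0.007 0 0 0 1;0.006 0 0 0 1;0.004 0 0 0 1;0 0 0 0 1")

```text
time: 17.67
tcp_pos: [0.6099, -0.0395, 0.1532]
orientation: [0.999, -0.037, -0.001, -0.001]
wrist_force: [-3.1, 0.1, 1.3]
gripper_width: 0.161
```

```bash
python3 -c "
from h import *
to(st(0,130-219,70+55),85.7)
t=tipst();print(stinv(t),t,proj('top',t),proj('side',t))
T=snap('top','w',(165,130,235,180),11)
S=snap('side','w',(170,190,240,250),11)
"
```

```text
t 17.67 tcp [ 0.6099 -0.0395  0.1532] z-axis [-0.001  0.001 -1.   ] rodang 85.72 w 0.161 F [-3.1  0.1  1.3]
 shift [-0.0285 -0.1004  0.0284] len 0.1081 turn 0.0003
[26.05744821 27.10988529 95.46879437] [0.62371676 0.17657982 0.09546879] [[192.64363802 144.86333796]] [[194.77725362 241.00866427]]
```

View pics/top_w.png

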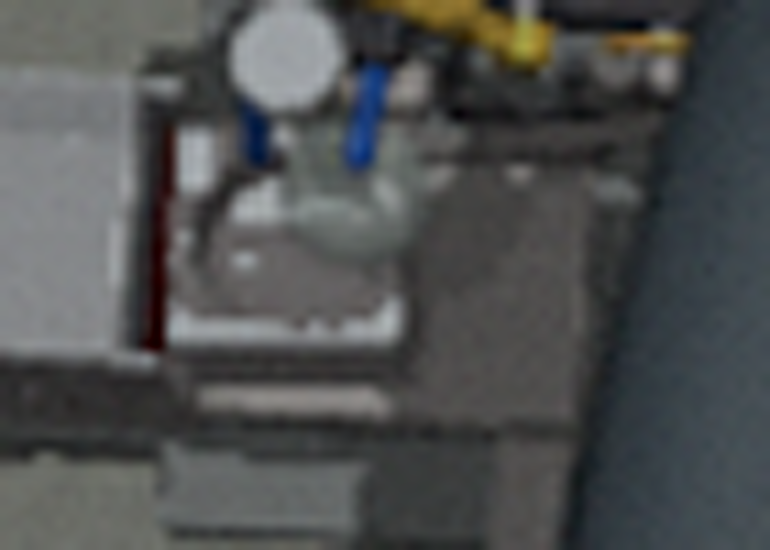

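View pics/side_w.png

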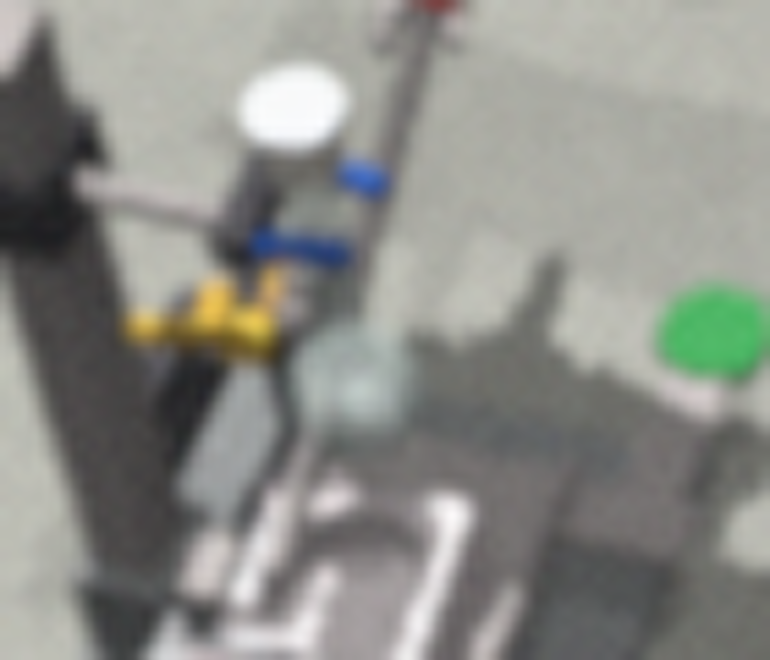

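Emit:
carry_out(plan="-0.012 0 0 0 1;-0.012 0 0 0 1;0 -0.01 0.004 0 1;0 -0.008 0.005 0 1;0 0 0.004 0 1;0 0 0 0 1")

```text
time: 18.27
tcp_pos: [0.5879, -0.0192, 0.1389]
orientation: [0.999, -0.038, -0.0, -0.001]
wrist_force: [1.3, 1.5, -1.3]
gripper_width: 0.163
```

```bash
python3 -c "
from h import *
to(st(0,130-219,70+55),85.7)
t=tipst();print(stinv(t),t,proj('top',t),proj('side',t))
T=snap('top','x',(165,130,235,180),11)
S=snap('side','x',(170,190,240,250),11)
"
```

```text
t 18.27 tcp [ 0.5879 -0.0192  0.1389] z-axis [-0.     0.001 -1.   ] rodang 85.68 w 0.163 F [ 1.3  1.5 -1.3]
 shift [-0.005  -0.0818  0.014 ] len 0.0831 turn -0.0003
[ 2.65504435 45.72539559 81.0895624 ] [0.601776   0.19689761 0.08108956] [[187.26065314 152.24509135]] [[199.35522514 248.7387198 ]]
```

View pics/top_x.png

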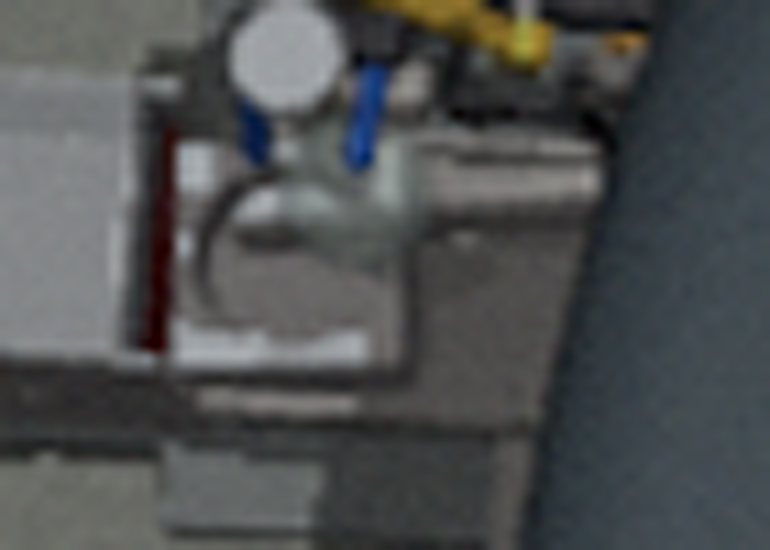

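View pics/side_x.png

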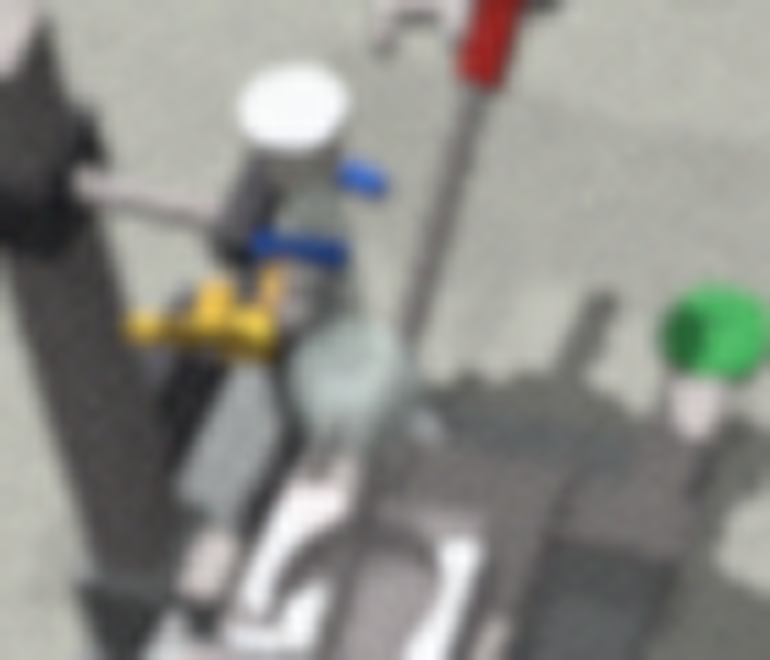

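Emit:
carry_out(plan="0 0.004 -0.006 0 1;0 0.005 -0.007 0 1;0.008 0 0 0 1;0.008 0 0 0 1;0.006 0 0 0 1;0.004 0 0 0 1;0 0 0 0 1")

```text
time: 18.95
tcp_pos: [0.6132, -0.0316, 0.1532]
orientation: [0.999, -0.038, -0.0, 0.0]
wrist_force: [-2.7, -0.6, 0.8]
gripper_width: 0.162
```

```bash
python3 -c "
from h import *
to(st(0,130-219,70+55),85.7)
t=tipst();print(stinv(t))
T=snap('top','y',(165,130,235,180),11)
"
```

```text
t 18.95 tcp [ 0.6132 -0.0316  0.1532] z-axis [-0.001  0.    -1.   ] rodang 85.65 w 0.162 F [-2.7 -0.6  0.8]
 shift [-0.0312 -0.0922  0.0282] len 0.1013 turn -0.0008
[28.93533186 35.27757036 95.16473808]
```

View pics/top_y.png

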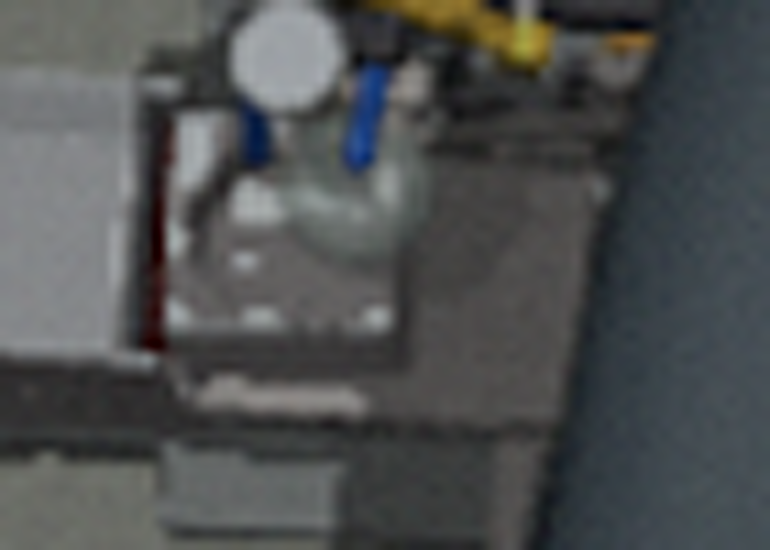

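Emit:
carry_out(plan="-0.008 0 0.001 0 1;-0.01 0 0.002 0 1;-0.008 0 0 0 1;0 0 0 0 1")

```text
time: 19.33
tcp_pos: [0.5861, -0.0289, 0.1505]
orientation: [0.999, -0.038, 0.0, -0.0]
wrist_force: [0.8, 0.3, -0.6]
gripper_width: 0.162
```

```bash
python3 -c "
from h import *
to(st(0,130-219,70+55),85.7)
t=tipst();print(stinv(t))
T=snap('top','z',(165,130,235,180),11)
"
```

```text
t 19.33 tcp [ 0.5861 -0.0289  0.1505] z-axis [ 0.  0. -1.] rodang 85.60 w 0.162 F [ 0.8  0.3 -0.6]
 shift [-0.0041 -0.0916  0.0255] len 0.0952 turn -0.0017
[ 1.93602623 35.84914703 92.51620572]
```

View pics/top_z.png

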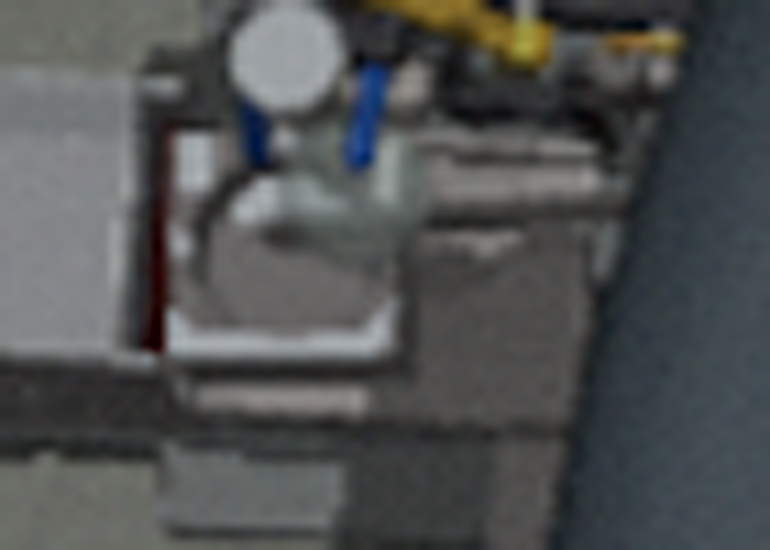

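Emit:
carry_out(plan="0 -0.01 0.003 0 1;0 -0.009 0.004 0 1;0 -0.008 0.003 0 1;0 -0.008 0 0 1;0 -0.005 0 0 1;0 0 0 0 1")

```text
time: 19.88
tcp_pos: [0.5904, 0.0115, 0.1403]
orientation: [0.999, -0.037, 0.0, 0.0]
wrist_force: [0.4, -2.5, -1.0]
gripper_width: 0.165
```

```bash
python3 -c "
from h import *
to(st(0,130-219,70+55),85.7)
t=tipst();print(stinv(t))
T=snap('top','a2',(155,130,225,180),11)
S=snap('side','a2',(150,190,230,260),9)
"
```

```text
t 19.88 tcp [0.5904 0.0115 0.1403] z-axis [ 0.001 -0.001 -1.   ] rodang 85.71 w 0.165 F [ 0.4 -2.5 -1. ]
 shift [-0.0052 -0.051   0.0152] len 0.0535 turn 0.0002
[ 2.74116372 76.53291856 82.1227017 ]
```

View pics/top_a2.png

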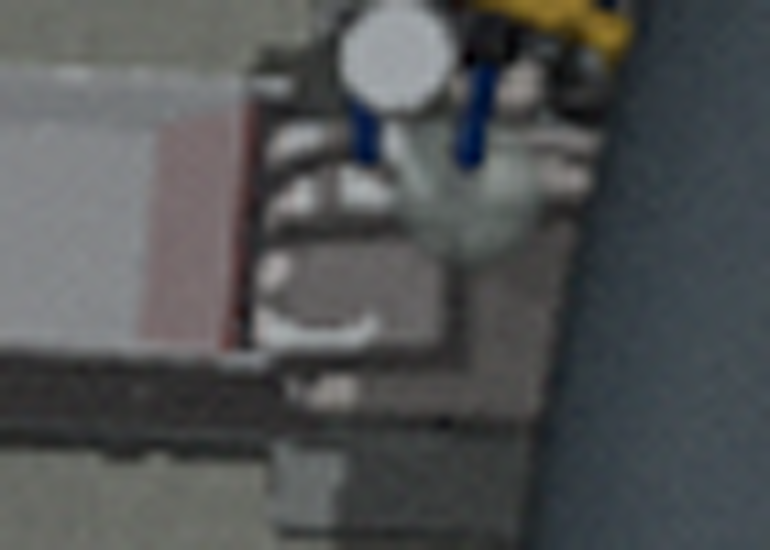

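View pics/side_a2.png

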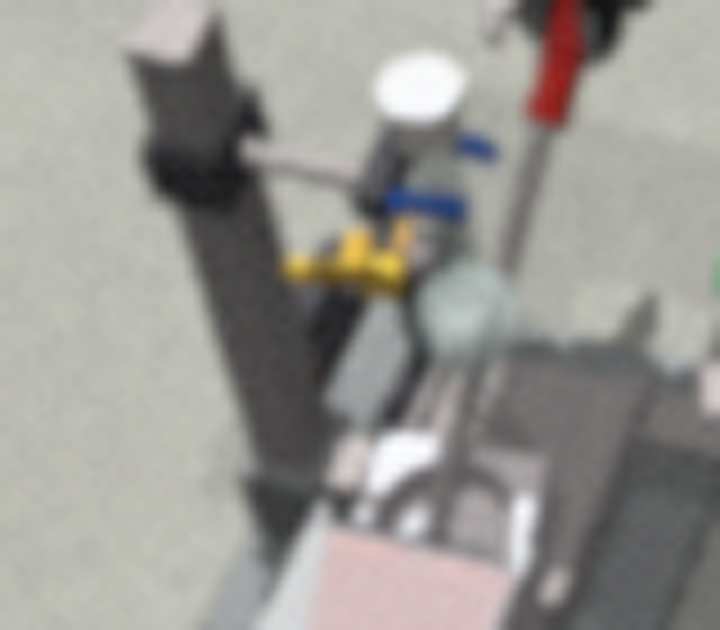

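Emit:
carry_out(plan="0 -0.008 0 0 1;0 -0.008 0 0 1;0 -0.004 0 0 1;0 0 0 0 1")

```text
time: 20.32
tcp_pos: [0.5914, 0.0311, 0.1401]
orientation: [0.999, -0.038, -0.0, -0.0]
wrist_force: [0.7, -2.4, -1.0]
gripper_width: 0.165
```

```bash
python3 -c "
from h import *
to(st(0,130-219,70+55),85.7)
t=tipst();print(stinv(t))
T=snap('top','b2',(145,130,215,180),11)
S=snap('side','b2',(150,190,230,260),9)
"
```

```text
t 20.32 tcp [0.5914 0.0311 0.1401] z-axis [-0.  0. -1.] rodang 85.67 w 0.165 F [ 0.7 -2.4 -1. ]
 shift [-0.0048 -0.0314  0.0151] len 0.0352 turn -0.0005
[ 2.49900091 96.09901621 82.1346145 ]
```

View pics/top_b2.png

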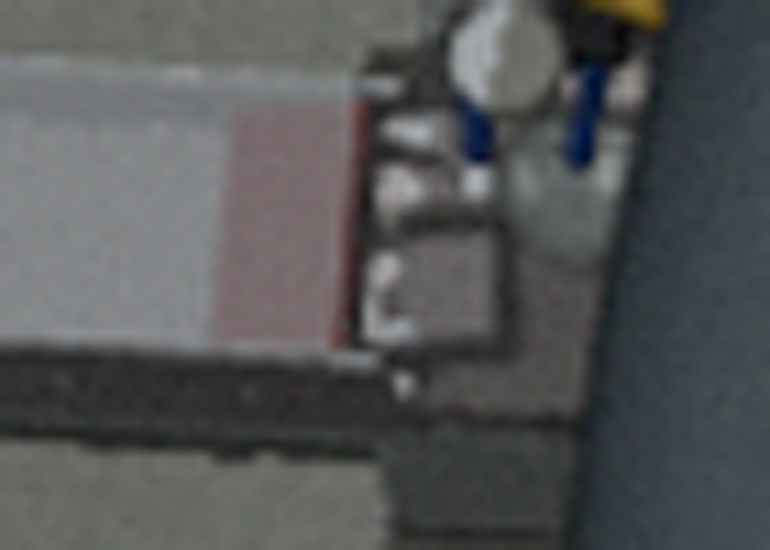

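View pics/side_b2.png

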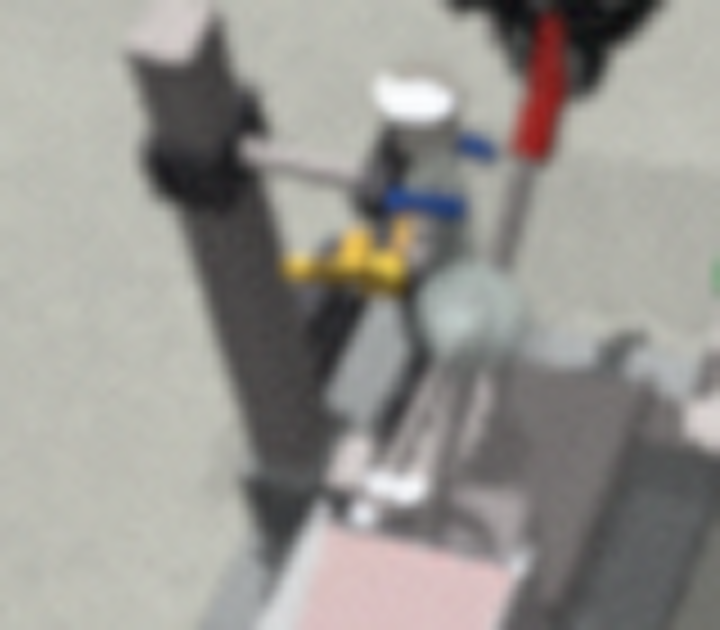

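Emit:
carry_out(plan="0 0.014 -0.007 0 1;0 0.018 -0.009 0 1;0 0.018 -0.009 0 1;0 0.018 -0.009 0 1;0 0.018 -0.009 0 1;0 0.006 0 0 1;0 0 0.01 0 1;0 0 0.01 0 1")

```text
time: 21.08
tcp_pos: [0.5849, -0.0611, 0.1629]
orientation: [0.999, -0.038, 0.001, -0.001]
wrist_force: [0.7, 0.4, -1.8]
gripper_width: 0.164
```

```bash
python3 -c "
from h import *
to(st(0,130-219,70+55),85.7)
t=tipst();print(stinv(t),proj('top',t),proj('side',t))
T=snap('top','c2',(155,130,225,180),11)
S=snap('side','c2',(150,190,230,260),9)
"
```

```text
t 21.08 tcp [ 0.5849 -0.0611  0.1629] z-axis [ 0.001  0.001 -1.   ] rodang 85.60 w 0.164 F [ 0.7  0.4 -1.8]
 shift [-0.0054 -0.1237  0.0381] len 0.1296 turn -0.0017
[  3.11775745   3.72165415 105.26093149] [[198.55417387 151.06460321]] [[202.60804654 235.72562575]]
```

View pics/top_c2.png

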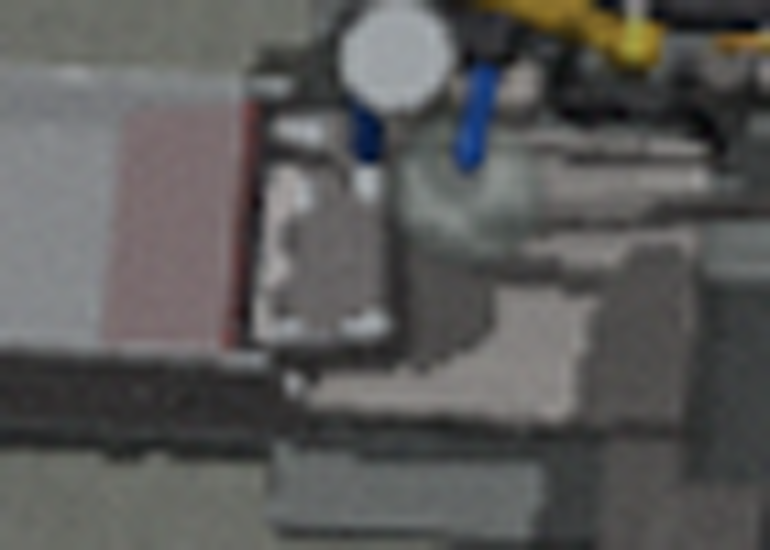

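View pics/side_c2.png

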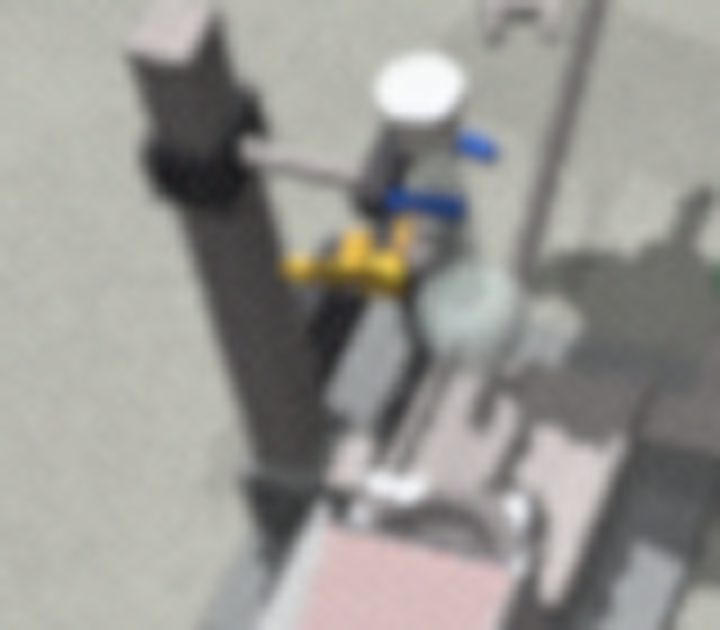

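```bash
python3 -c "
from h import *
for p in((390,340),(382,165),(255,343)):
    q=(p[0]/11+155-.4,p[1]/11+130-.4);print(stinv(onz('top',q,.100)))
for y in(-100,-80,-60,-40):
  t=st(3,y,105+(3.7-y)*.4965); print(y,(proj('top',t)[0]-[155,130])*11, (proj('side',t)[0]-[150,190])*9)
"
```

```text
[-30.0590937   30.52196675 100.        ]
[ 25.11500328  37.72278538 100.        ]
[-33.49001127  71.91208088 100.        ]
-100 [804.8962511  209.23877527] [549.28812151 142.24939892]
-80 [740.31991899 213.81145649] [534.97103205 193.42358565]
-60 [676.60723572 218.32298233] [520.54366455 244.99194388]
-40 [613.74099061 222.77457146] [506.00473996 296.95904539]
```

Emit:
carry_out(plan="0 0 0.015 0 1;0 0 0.015 0 1;0 0 0.004 0 1;0 -0.01 0 0 1;0 -0.012 0 0 1;0 -0.012 0 0 1;0 -0.012 0 0 1;0 0 0 0 1")

```text
time: 21.85
tcp_pos: [0.5886, -0.0126, 0.1306]
orientation: [0.999, -0.036, 0.001, -0.0]
wrist_force: [-0.7, -0.7, -2.4]
gripper_width: 0.165
```

```bash
python3 -c "
from h import *
to(st(0,130-219,70+55),85.7)
t=tipst();print(stinv(t),proj('top',t),proj('side',t))
T=snap('top','d2',(145,130,215,180),11)
S=snap('side','d2',(150,190,230,260),9)
"
```

```text
t 21.85 tcp [ 0.5886 -0.0126  0.1306] z-axis [ 0.002  0.    -1.   ] rodang 85.83 w 0.165 F [-0.7 -0.7 -2.4]
 shift [-0.005  -0.0751  0.0056] len 0.0755 turn 0.0022
[ 2.30708134 52.35995775 72.70583447] [[185.70773869 152.83222861]] [[199.0769672  251.50691405]]
```

View pics/top_d2.png

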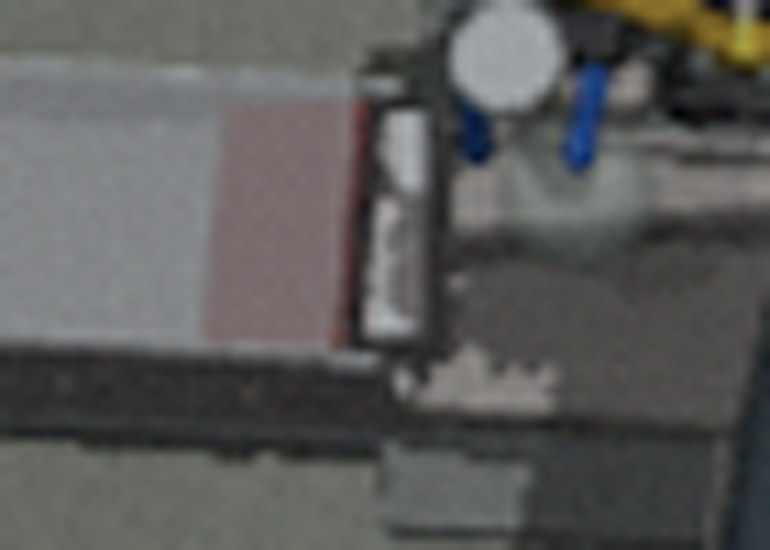

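View pics/side_d2.png

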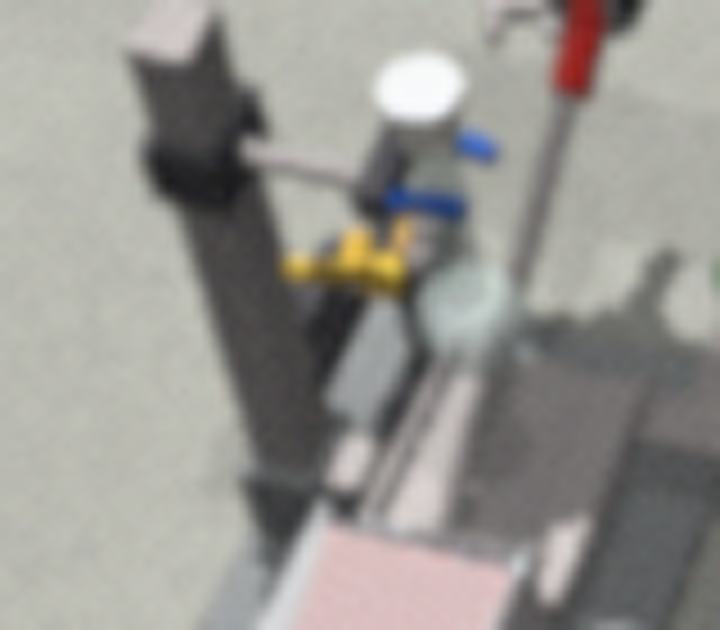

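Emit:
carry_out(plan="0 -0.01 0.001 0 1;0 -0.01 0.001 0 1;0 -0.01 0 0 1;0 -0.008 0 0 1;0 0 0 0 1")

```text
time: 22.37
tcp_pos: [0.5912, 0.0246, 0.1275]
orientation: [0.999, -0.037, 0.0, -0.001]
wrist_force: [0.5, -1.0, -1.6]
gripper_width: 0.165
```

```bash
python3 -c "
from h import *
to(st(0,130-219,70+55),85.7)
t=tipst();print(stinv(t),proj('top',t),proj('side',t))
T=snap('top','e2',(125,120,205,180),9)
S=snap('side','e2',(150,190,230,260),9)
"
```

```text
t 22.37 tcp [0.5912 0.0246 0.1275] z-axis [ 0.001  0.002 -1.   ] rodang 85.72 w 0.165 F [ 0.5 -1.  -1.6]
 shift [-0.0051 -0.0379  0.0025] len 0.0383 turn 0.0003
[ 2.60352201 89.58746898 69.83531101] [[175.13497928 152.32808165]] [[195.25178266 260.45422531]]
```

View pics/top_e2.png

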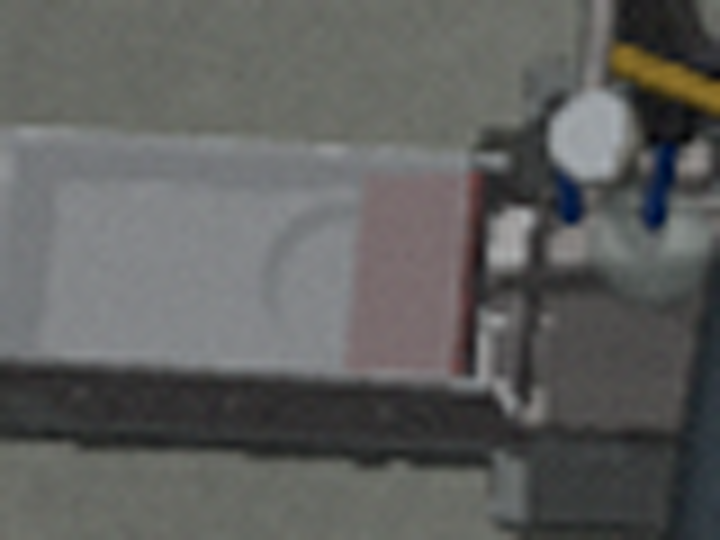

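View pics/side_e2.png

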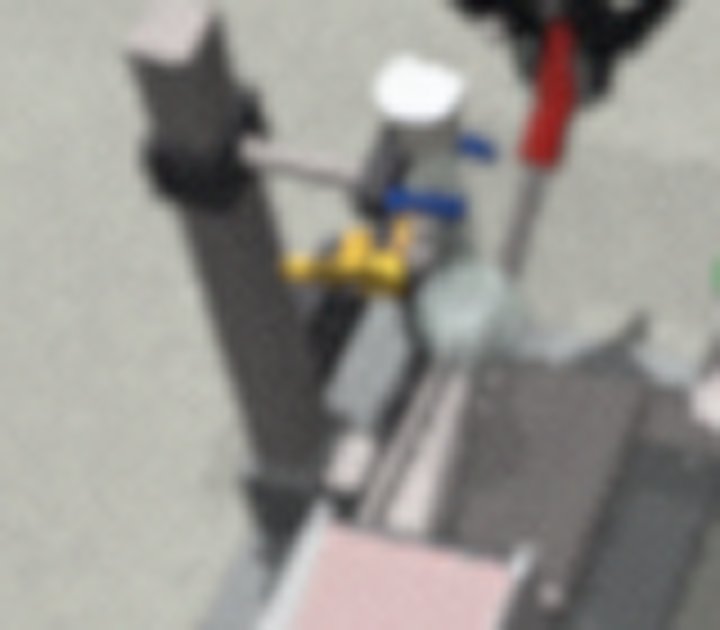

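Emit:
carry_out(plan="0 -0.008 0.0015 0 1;0 -0.01 0.0015 0 1;0 -0.01 0 0 1;0 -0.01 0 0 1;0 -0.004 0 0 1;0 0 0 0 1")

```text
time: 22.97
tcp_pos: [0.5934, 0.0659, 0.1235]
orientation: [0.999, -0.037, -0.001, -0.0]
wrist_force: [-0.0, -0.2, -2.8]
gripper_width: 0.162
```

```bash
python3 -c "
from h import *
to(st(0,130-219,70+55),85.7)
t=tipst();print(stinv(t),proj('top',t),proj('side',t))
T=snap('top','f2',(125,120,205,180),9)
S=snap('side','f2',(140,180,230,280),8)
"
```

```text
t 22.97 tcp [0.5934 0.0659 0.1235] z-axis [-0.002  0.001 -1.   ] rodang 85.74 w 0.162 F [-0.  -0.2 -2.8]
 shift [-0.0041  0.0035 -0.0015] len 0.0056 turn 0.0007
[  1.56357636 131.01413061  65.66044947] [[163.44423726 152.2227743 ]] [[191.25052758 270.98101378]]
```

View pics/top_f2.png

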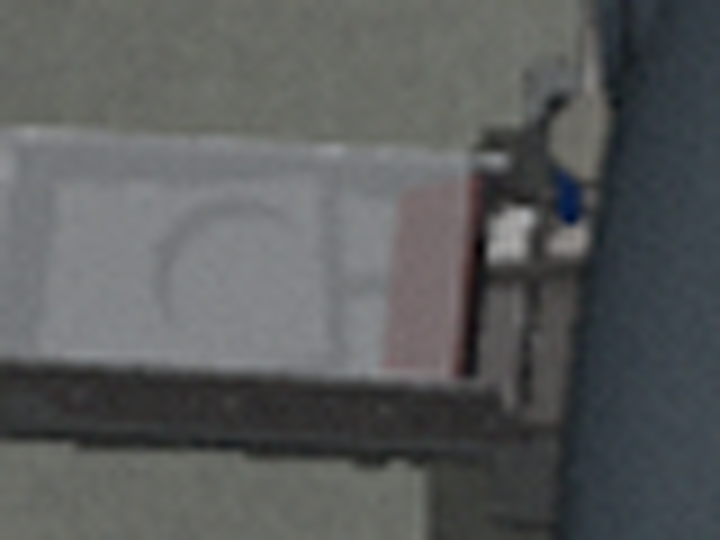

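View pics/side_f2.png

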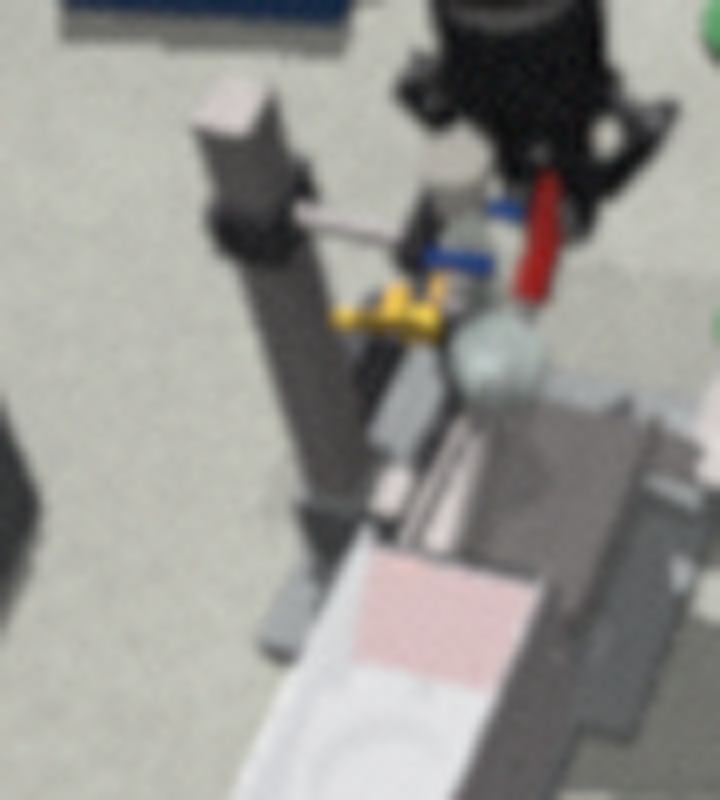

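```bash
python3 -c "
from h import *
for p in((328,270),(160,270)):
  q=(p[0]/9+125-.4,p[1]/9+120-.4);print(stinv(onz('top',q,.100)))
print(stinv(onz('top',(328/9+125-.4,150),.06)))
"
```

```text
[  1.91047521 132.22652006 100.        ]
[ -1.88398201 195.62675615 100.        ]
[ 10.37199034 141.42241219  60.        ]
```

Emit:
carry_out(plan="0 0.015 -0.004 0 1;0 0.02 -0.006 0 1;0 0.025 -0.007 0 1;0 0.03 -0.008 0 1;0 0.03 -0.008 0 1;0 0.035 -0.01 0 1;0 0.035 -0.01 0 1;0 0.03 -0.01 0 1")

```text
time: 23.73
tcp_pos: [0.5771, -0.1562, 0.188]
orientation: [0.999, -0.038, 0.001, -0.001]
wrist_force: [-0.2, -0.8, -0.8]
gripper_width: 0.165
```

```bash
python3 -c "
from h import *
to(st(0,130-219,70+55),85.7)
t=tipst();print(stinv(t),proj('top',t),proj('side',t))
T=snap('top','g2',(125,120,255,200),6)
S=snap('side','g2',(140,150,260,280),5)
"
```

```text
t 23.73 tcp [ 0.5771 -0.1562  0.188 ] z-axis [ 0.001  0.002 -1.   ] rodang 85.63 w 0.165 F [-0.2 -0.8 -0.8]
 shift [-0.0049 -0.2191  0.0635] len 0.2281 turn -0.0012
[  2.42962298 -91.70657316 130.45067514] [[226.16962223 151.03714047]] [[211.16949414 211.8266799 ]]
```

View pics/top_g2.png

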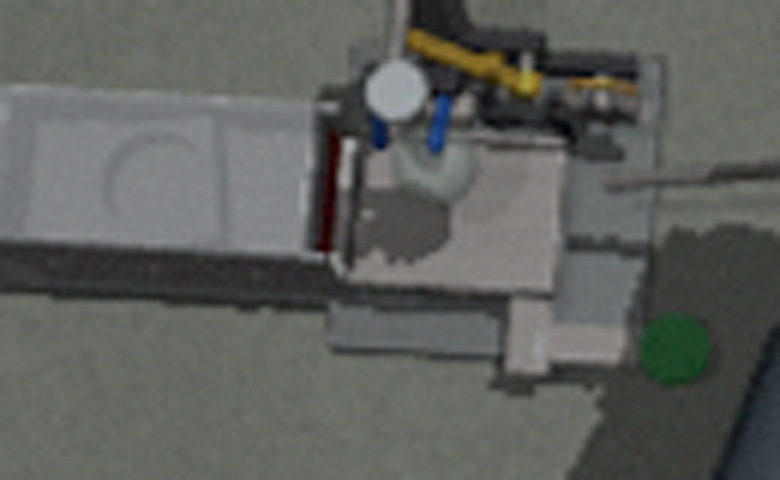

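View pics/side_g2.png

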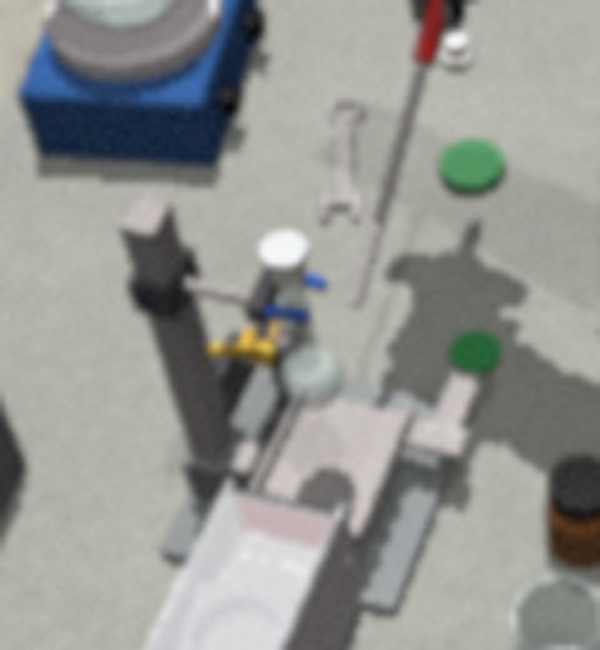

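```bash
python3 -c "
from h import *
o,Rm=ax()
P,e=tri((211.6,210.2),(225.8,150.3));d=P-o['tcp_pos'];print(P,e,Rm.T@d,stinv(P))
H_=np.hypot(d[0],d[1]);print('H',H_,'D',d[2],'ang',np.degrees(np.arctan2(d[1],d[0])),'slope',np.degrees(np.arctan2(.0495-d[2],H_)))
S=cv2.imread('pics/side_g2_full.png');cv2.imwrite('pics/sg3.png',cv2.resize(S[140:220,200:245],None,fx=7,fy=7,interpolation=cv2.INTER_CUBIC))
# side-view rod direction
print(proj('side',[P]),proj('side',[o['tcp_pos']+[0,0,.0495]]))
"
```

```text
[0.58951907 0.06019498 0.14160681] 0.0026530345072059607 [-0.0067768  -0.2199447   0.04768086] [  0.68240024 -91.51144801 141.60681376]
H 0.21998548160945564 D -0.04797339147646282 ang 87.02096776100801 slope 23.897658430536307
[[211.2554574  210.11808661]] [[226.93065786 152.36139676]]
```

View pics/sg3.png

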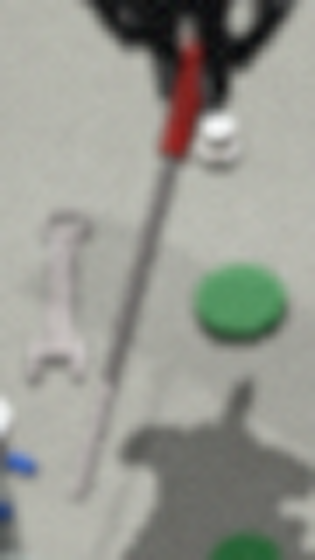

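Emit:
carry_out(plan="0 0.02 -0.02 0 1;-0.03 0.025 -0.01 0 1;-0.035 0.02 0 0 1;-0.035 0.015 0 0 1;-0.03 0.01 0 -0.06 1;0 0 0 -0.09 1;0 0 0 -0.083 1;0 0 0 0 1")

```text
time: 24.5
tcp_pos: [0.4407, -0.2338, 0.2176]
orientation: [0.997, 0.079, 0.001, -0.001]
wrist_force: [0.2, 0.6, -1.8]
gripper_width: 0.166
```

```bash
python3 -c "
from h import *
to([.4408,-.283,.165],99.0)
"
```

```text
t 24.50 tcp [ 0.4407 -0.2338  0.2176] z-axis [ 0.002  0.002 -1.   ] rodang 99.05 w 0.166 F [ 0.2  0.6 -1.8]
 shift [-0.0078  0.0486  0.0525] len 0.0720 turn 0.0008
```

Emit:
carry_out(plan="-0.004 0.024 0.01 0 1;-0.004 0.024 0.02 0 1;0 0 0.02 0 1;0 0 0.003 0 1;0 0 0 0 1;0 0 0 0 1")

```text
time: 25.0
tcp_pos: [0.4409, -0.2825, 0.1648]
orientation: [0.997, 0.079, 0.0, -0.0]
wrist_force: [0.2, 0.2, -1.3]
gripper_width: 0.163
```

```bash
python3 -c "
from h import *
to([.4408,-.283,.0991],99.0)
S=snap('side','h2',(230,110,310,220),7)
T=snap('top','h2',(230,170,390,230),5)
"
```

```text
t 25.00 tcp [ 0.4409 -0.2825  0.1648] z-axis [ 0.001  0.001 -1.   ] rodang 99.01 w 0.163 F [ 0.2  0.2 -1.3]
 shift [-0.0003  0.0006  0.0657] len 0.0657 turn 0.0001
```

View pics/side_h2.png

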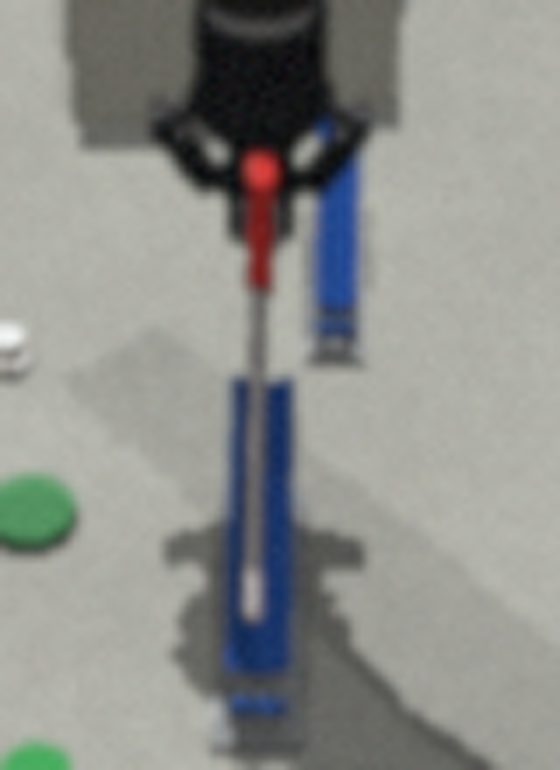

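View pics/top_h2.png

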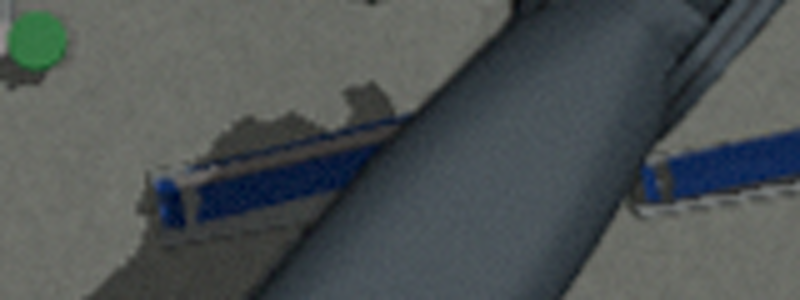

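Emit:
carry_out(plan="0 0 0.015 -0.01 1;0 0 0.015 0 1;0 0 0.012 0 1;0 0 0.008 0 1;0 0 0.005 0 1;0 0 0 0 1")

```text
time: 25.6
tcp_pos: [0.44, -0.2828, 0.1083]
orientation: [0.997, 0.084, -0.001, -0.001]
wrist_force: [0.6, -0.0, -1.5]
gripper_width: 0.165
```

```bash
python3 -c "
from h import *
to([.4408,-.283,.0991],99.6)
S=snap('side','i2',(230,110,310,220),7)
T=snap('top','i2',(230,170,390,230),5)
"
```

```text
t 25.60 tcp [ 0.44   -0.2828  0.1083] z-axis [-0.001  0.001 -1.   ] rodang 99.58 w 0.165 F [ 0.6 -0.  -1.5]
 shift [0.0007 0.0004 0.0092] len 0.0093 turn -0.0003
```

View pics/side_i2.png

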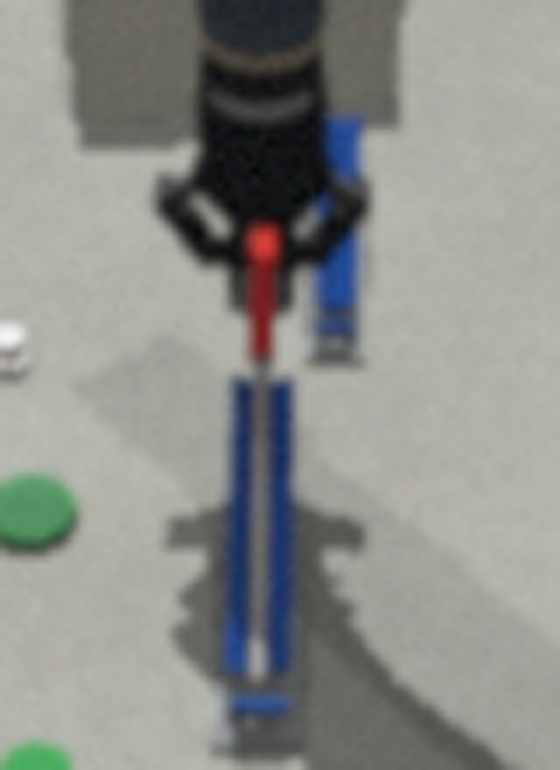

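View pics/top_i2.png

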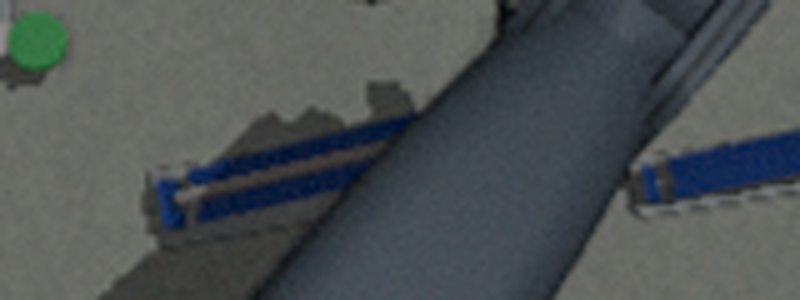

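Emit:
carry_out(plan="0.0005 0.002 0.003 0 1;0 0 0.003 0 1;0 0 0.001 0 1;0 0 0 0 1")

```text
time: 26.03
tcp_pos: [0.4412, -0.286, 0.1041]
orientation: [0.997, 0.083, 0.0, 0.001]
wrist_force: [-2.2, 0.4, 4.7]
gripper_width: 0.164
```

```bash
python3 -c "
from h import *
to([.4408,-.283,.0991],99.6)
S=snap('side','j2',(230,110,310,220),7)
"
```

```text
t 26.03 tcp [ 0.4412 -0.286   0.1041] z-axis [ 0.    -0.002 -1.   ] rodang 99.56 w 0.164 F [-2.2  0.4  4.7]
 shift [ 0.0001 -0.003   0.005 ] len 0.0058 turn -0.0006
```

View pics/side_j2.png

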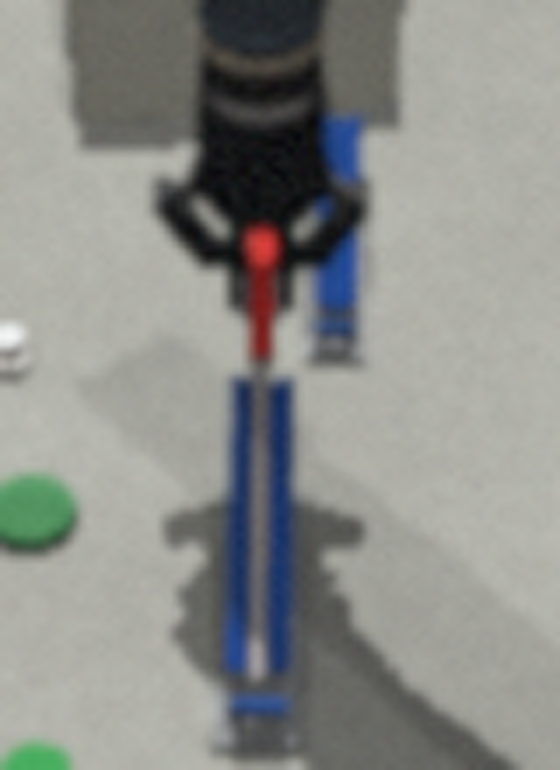

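Emit:
carry_out(plan="0 0 -0.001 0 1;0 0 0 0 1;0 0 0 0 1", force=20)

```text
time: 26.33
tcp_pos: [0.4412, -0.2859, 0.1041]
orientation: [0.997, 0.083, -0.0, 0.001]
wrist_force: [-3.4, -1.4, 4.1]
gripper_width: 0.167
```

Emit:
carry_out(plan="0 0 0 0 0.82;0 0 0 0 0.8;0 0 0 0 0.78;0 0 0 0 0.76;0 0 0 0 0.74;0 0 0 0 0.72")

```text
time: 26.83
tcp_pos: [0.4414, -0.285, 0.1029]
orientation: [0.997, 0.083, 0.0, -0.0]
wrist_force: [0.0, -0.4, 0.4]
gripper_width: 0.282
```

```bash
python3 -c "
from h import *
to([.4408,-.283,.0991],99.6)
S=snap('side','k2',(230,110,310,220),7)
T=snap('top','k2',(230,170,390,230),5)
"
```

```text
t 26.83 tcp [ 0.4414 -0.285   0.1029] z-axis [-0.     0.001 -1.   ] rodang 99.58 w 0.282 F [ 0.  -0.4  0.4]
 shift [-0.0003 -0.0021  0.0038] len 0.0043 turn -0.0004
```

View pics/side_k2.png

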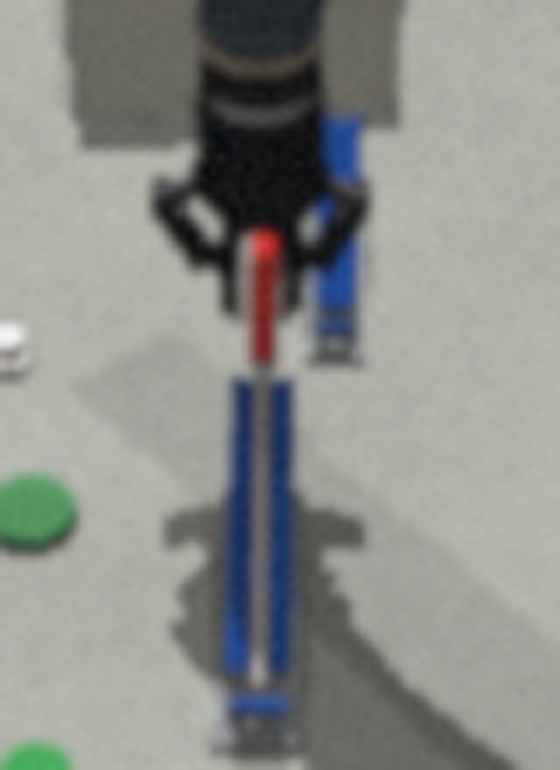

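View pics/top_k2.png

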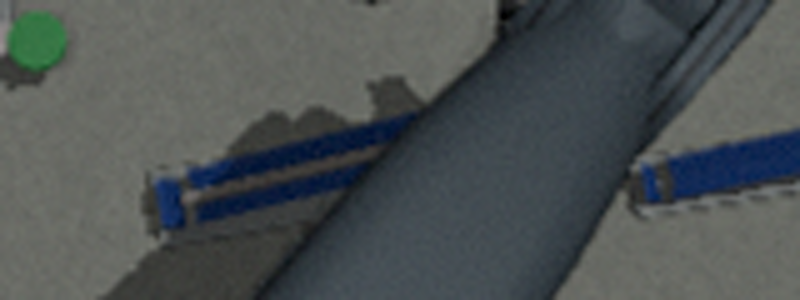

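Emit:
carry_out(plan="0 0 0 0 0.5;0 0 0 0 0.2;0 0 0 0 0;0 0 0 0 0;0 0 0 0 0;0 0 -0.02 0 0;0 0 -0.035 0 0;0 0 -0.035 0 0")

```text
time: 27.6
tcp_pos: [0.4401, -0.2842, 0.1925]
orientation: [0.997, 0.083, -0.002, -0.002]
wrist_force: [0.9, -1.3, 1.1]
gripper_width: 0.997
```

Emit:
carry_out(plan="0 0 -0.035 0 0;-0.02 0 -0.02 0 0;-0.035 0 0 0 0;-0.035 0 0 0 0;-0.035 0 0 0 0;-0.02 0 0 0 0;0 0 0 0 0;0 0 0 0 0")

```text
time: 28.27
tcp_pos: [0.2979, -0.3098, 0.2488]
orientation: [0.997, 0.082, 0.001, 0.0]
wrist_force: [0.8, 0.5, -0.0]
gripper_width: 1.002
```

```bash
python3 -c "
from h import *
to([.4408,-.283,.0991],99.6)
S=snap('side','l2',(140,110,330,280),4)
T=snap('top','l2',(120,90,360,220),3)
mt=mask(T,(0,120,70),(8,255,255),(310,180,360,205))|mask(T,(170,120,70),(180,255,255),(310,180,360,205))
ms=mask(S,(0,120,70),(8,255,255),(255,130,280,170))|mask(S,(170,120,70),(180,255,255),(255,130,280,170))
a,n=cent(mt);b,m=cent(ms);print(a,n,b,m,tri(b,a))
"
```

```text
t 28.27 tcp [ 0.2979 -0.3098  0.2488] z-axis [ 0.001 -0.001 -1.   ] rodang 99.44 w 1.002 F [ 0.8  0.5 -0. ]
 shift [ 0.1452 -0.0031  0.1498] len 0.2087 turn -0.0028
[334.23684211 192.67763158] 152.0 [267. 150.] 63.0 (array([ 0.44130819, -0.28795693,  0.15910353]), np.float64(0.0001079991307080506))
```

View pics/side_l2.png

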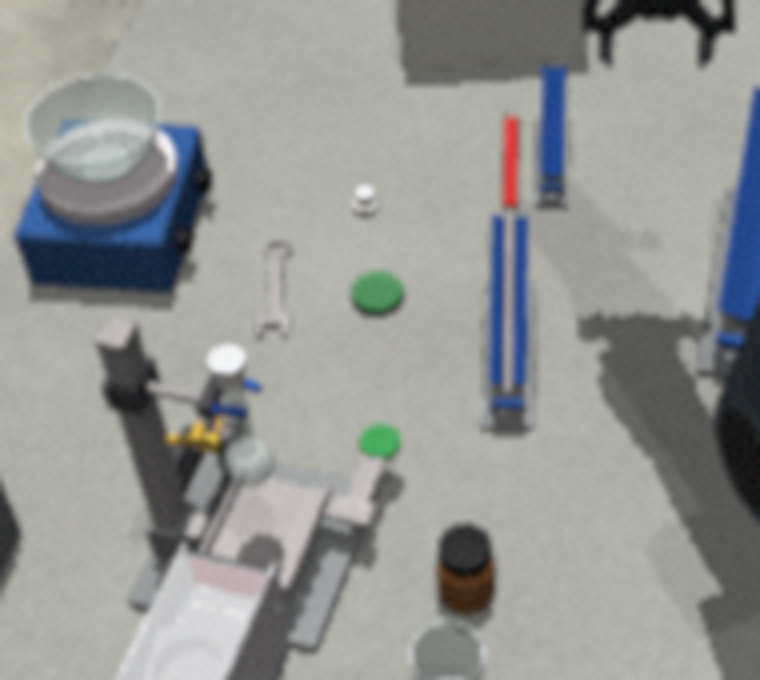

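View pics/top_l2.png

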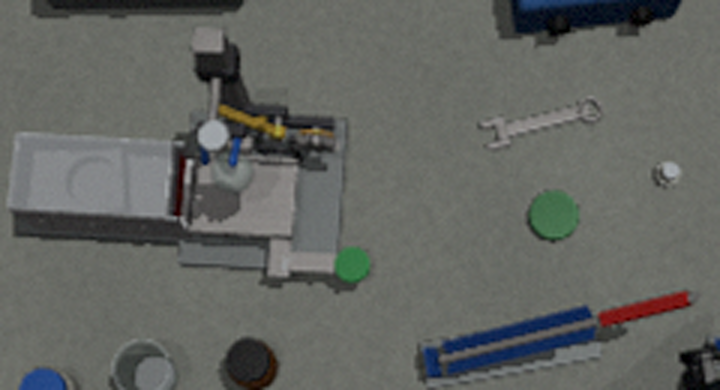

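```bash
python3 -c "
from h import *
T=cv2.imread('pics/top_l2_full.png');S=cv2.imread('pics/side_l2_full.png')
ct,a=cent(mask(T,(45,80,50),(80,255,255),(225,160,250,188)));cs,b=cent(mask(S,(45,80,50),(80,255,255),(225,204,245,235)))
print('pad',ct,cs,tri(cs,ct),'expected bottom side 219.9 top 178.0')
T0=cv2.imread('pics/top0.png')
for n,bx in dict(dish=(290,150,318,172),septum=(332,138,352,156),spanner=(275,118,325,145),amber=(190,200,216,224),beaker=(155,202,182,226)).items():
    x0,y0,x1,y1=bx;print(n,cv2.absdiff(T0[y0:y1,x0:x1],T[y0:y1,x0:x1]).mean())
print(get_obs()['time'])
"
```

```text
pad [237.00917431 177.87155963] [234.62903226 219.79032258] (array([0.51328839, 0.02754025, 0.05813026]), np.float64(0.0015155168164429128)) expected bottom side 219.9 top 178.0
dish 7.238095238095238
septum 7.939814814814815
spanner 8.073580246913581
amber 6.125534188034188
beaker 7.008230452674897
28.3667
```

```bash
python3 -c "
from plant import *
print(job_done())"
```

```text
the job is handed in; nothing more can be done
None
```

I did the whole job in the order asked and handed it in at about 28.4 s. No verdict was reported.

**What I did**
- Took the rod by its red grip and flicked the pawl over to its stop.
- Pressed the green pad down with the rod tip, since fingertips could not reach it while holding the sloping rod.
- Pushed the block through the flap with the rod.
- Laid the rod back in the middle-sized rest.

**Last checks**
- **Pawl:** it lies fully back in both views.
- **Pad and lift:** the pad measures z ≈ 58–60 mm, which is the bottom stop.
- **Block and flap:** the block's rear face is at stand y ≈ 132, about 60 mm past the pin, and the flap hangs shut.
- **Rod:** it lies in the V with its grip centre about 6 mm uphill of the seat. I left it there.
- **Bystanders:** the dish, septum, spanner, amber jar and beaker show no movement. I did not compare the white jar and the solvent bottle.

**What went wrong or disagreed**
- **First grasp missed:** the fingertips are really about 33 mm above the reported TCP. I corrected for that from the pictures and regrasped.
- **Rod turned in the grip:** its slope dropped by about 3–4° while pressing the pad.
- **First push jammed:** the block twisted about 12° and caught on the tunnel mouth, with about 27 N sideways and 14 N upward on the wrist. I straightened it with the rod tip in its well and finished the push.
- **Flask clearance not measured:** the rod passed about 3–6 mm under the bulb by my estimate. I saw no sign of contact, in the pictures or in the forces.

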